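# Lever open the treat canister and put the scraper back blade-up

## Task

The treat canister's hinged lid has to be levered open: take the steel-bladed scraper that stands blade-down in one of the two leaning wells of the crock, slip its blade into the slot under the lid's front lip and raise the lid until it stands open by itself at least halfway to upright, without the robot itself touching the canister. Then put the scraper back in the same well the other way round, handle down to the very bottom and blade up, and let go. Leave the hand brush in the other well and everything else on the counter where they are.

Things in the scene. Friction and masses are not known exactly. Their poses are not given: they have to be found in the camera images.
- scraper_mid (a point): Scraper, loose, 250 mm, 125 g: flat wooden handle bar (20 mm wide in y, 14 thick in x, 170 long), steel blade (48 wide, 3 thick, 80 long). Point half-way along, on the handle's centre line; z axis runs from blade to butt: blade z -125 to -45 mm, handle -45 to 125. Blade flush with the handle's +x face (x 4 to 7 mm). Stands blade-down in a well on its lower wall; only the handle shows.
- scraper_butt (a point): The end of the scraper's handle, on its centre line, 125 mm from scraper_mid; same axes. A small dark hanging hole is near it. The scraper's centre of mass lies about 50 mm from scraper_mid towards the blade.
- scraper_edge (a point): The middle of the scraper's blade edge, in the middle of the blade's thickness; same axes.
- crock: White stoneware crock, fixed: two square wells leaning 50 degrees from vertical, mouths up and to the robot's left. Origin midway between them at their inner bottoms; z along the wells out of the mouths, y from well to well, x across and down to the lower walls. Well centres y = +-40 mm; inside 28 (x) by 58 (y), 95 mm deep, walls 4. Scraper in either; hand brush in the other.
- handbrush_mid (a point): Hand brush standing bristles-down in the other well, 200 mm long: round wooden handle 16 mm in diameter ending in a 24 mm ball. This point is 100 mm above the well's bottom on the brush, z axis along it to the handle's end. Loose; to be left alone.
- canister: Clear plastic square treat canister, fixed, 130 by 130 mm, 115 mm high, biscuits inside. Origin at the centre of its underside, z up; front faces its own -x. On the front a white ledge stands out 18 mm (100 mm wide, top 99 mm above the counter); the lid's lip stands out 22 mm above it: between them a slot 16 mm high for the blade.
- lid_hinge (a point): Middle of the lid's hinge axis, at the canister's back upper rim (x = +65 mm, height 115 mm in the canister's frame); the axis lies along the canister's y.
- lid_lip (a point): Middle of the lower front edge of the lid, 152 mm from the hinge axis; moves with the lid. The lid is a white plate 152 by 134 mm and 6 mm thick, 90 g.
- lid (a joint): Opening of the lid in rad, 0 shut, growing as the front rises, 1.57 upright, at most 1.9. A stiff hinge: the lid stays where it is left; about 1.5 N at the lip lifts it. It may start up to 0.05 open.
- bowl_rim (a point): Red ceramic dog bowl, centre of its mouth: 116 mm across, 48 mm high, loose, standing between crock and canister; leave alone.
- scoop: Stainless scoop, tray 70 by 56 by 34 mm with a rod handle reaching 145 mm along its +x; origin under the tray's centre; leave alone.
- shampoo: Grey bottle, 60 mm across, 190 mm high; origin at the centre of its underside; leave alone.
- jar: Amber glass jar, 76 mm across, 100 mm high; origin at the centre of its underside; leave alone.
- tin: Plain metal tin, 72 mm across, 90 mm high; origin at the centre of its underside; leave alone.
- flatbrush: Black plastic brush lying flat near the tilt-out bin, about 200 mm long; origin at its underside; leave alone.

How it is judged (in metres and radians):
On the way:
1. the lid is being levered up by the scraper (value of joint lid above 0.3 rad and contact force between scraper and canister above 0.2 N), for 0.05 s.
At the end, for the whole second after the job is handed in: The lid stands still, open by more than 0.6 rad; the scraper rests in the well it came from, handle down, its butt within 20 mm of the well's bottom and its blade edge more than 200 mm from the bottom along the well; released and at rest (value of joint lid above 0.6 rad and velocity of joint lid below 0.05 rad/s and z of scraper_butt in the frame of crock between -0.01 and 0.02 m and x of scraper_butt in the frame of crock between -0.02 and 0.02 m and (y of scraper_butt in the frame of crock between -0.075 and -0.005 m or y of scraper_butt in the frame of crock between 0.005 and 0.075 m) and z of scraper_edge in the frame of crock above 0.2 m and distance between scraper_butt and handbrush_mid above 0.11 m and linear speed of scraper below 0.02 m/s); the robot touches nothing.
It fails at once if the robot touches the canister or its lid (over 1 N) (contact force between any of the fingers, the arm and canister above 1 N).
It fails at once if the hand brush is moved more than 30 mm (distance of handbrush_mid from where it was at the start of the episode above 0.03 m).
It fails at once if a bystander is moved more than 30 mm (distance of any of bowl_rim, scoop, shampoo, jar, tin, flatbrush from where it was at the start of the episode above 0.03 m).
It also fails if it takes over 69 s, if anything falls off the work surface, if the arm or the gripper's body presses on something with over 40 N, if the wrist force passes 120 N, or if a joint passes its speed limit or range.

## Robot

A 6-joint arm with a two-finger parallel gripper is mounted at the origin on the work surface. World frame = base frame: x ahead of the robot, y to its left, z up, the work surface at z = 0. Lengths are in mm, angles in rad, forces in N, time in s.
With the tool pointing down it reaches from about 400 to 825 mm from the base axis. Payload 7 kg.
Tool frame: the origin (TCP) lies on the centre line of the jaws, within the pads' length; the fingertips stand 25 mm ahead of it and the grasp point (between the pads) lies 6 mm ahead of it; y points along the fingers, z is the direction in which the jaws open and shut, and the axes are right-handed (so a half turn about y gives the same grasp; the last joint's range is limited). The gripper opens to 88 mm and grips with 3 to 60 N. Pads are 19 mm wide; open, the fingers measure 130 mm over their backs; the gripper's body (78 mm by 193 mm) begins 47 mm behind the grasp point.
Start: joints at [1.562, 0.359, 0.012, 0, -1.224, -0.288], TCP at [197.421, 645.461, 251.561] pointing down, gripper open.
Joint ranges: [-3.07, 3.07], [-1.43, 2.12], [-1.02, 1.25], [-3.03, 1.67], [-3.05, -0], [-3.03, 3.03]. Speed limits (rad/s): [2.39, 2.39, 3.01, 3.14, 3.14, 3.14].

## Interface

Orientations are given as [roll, pitch, yaw] about the fixed x, y, z axes, in that order (R = Rz(yaw) Ry(pitch) Rx(roll)).
In Python, from cell import r gives the robot as it stands. The module is installed in compiled form; this text tells all that it offers.
- The arm moves only by the shell command python3 -m inch 'ROWS' [OPENING]. ROWS is JSON, one flat list of numbers, 4 for each row, row after row: the shift along the tool's x, y, z in units of 25 mm (1.0 is 25 mm), then the turn about the tool's y in units of 5 degrees (1.0 is 5 degrees). A call has exactly 8 rows; each row is the pose to reach, as a shift and turn from the pose commanded when the call began, along the tool's axes at that moment; what a row does not reach only later rows make up. A row lasts 1/10 s, in which the tool goes at most 50 mm and 8.59 degrees, less where a joint would pass 70% of its speed; a pose out of reach is approached as far as the arm can. A call with a gripper value outside its range is refused whole. OPENING is the finger opening in mm, from 0 to 87.6, set as the call begins (- or left out, the last holds). The fingers move at their own pace and stop on an object; the grip force is fixed at half the most. Time passes only in rows, so rows that repeat a pose let the fingers close, or fill a call up. It gives the time, the measured TCP pose, the force and the opening at its end, in the units of the state.
- r.get_obs(): the state, without advancing time (a new reading comes with each control period).
- r.get_image(name): name is "scene" or "top" or "wrist"; returns a dict with "image" (384x512x3 uint8, red, green, blue), "fx", "fy", "cx", "cy" (pixels), "k1" (the pictures are not rectified: a ray, as slopes to the right and down, at radius r is drawn at 1 + k1 r^2 times it, then the intrinsics apply), "xyz" and "rotation" of the camera in the world. Camera axes: x right, y up, looking along -z (the intrinsics and any distortion apply to the point x, -y, -z); pixel columns grow to the right and rows downward; lengths in mm; the calibration is good to about 2 mm. A picture is of the moment at which its call begins. There is no depth.
- r.sign_off(): hands the job in, once; it reports no verdict.
The state is a dict: "time": time; "joint_pos": joint angles; "qvel": joint speeds; "tau": joint torques, N m; "ee_pos": TCP position; "orientation": TCP orientation; "ft_force": force on the tool from outside, world axes, zero at the start; "moment": the same for the moment, N m; "grip_width": finger opening in mm.
Only numpy, scipy, OpenCV 4.12 (cv2) and the standard library are available. Lean on these libraries where they do the work, as an engineer would, in place of code of your own. Each camera call takes 0.05 s, during which the arm holds its last target.

## Working session

There is one attempt and no reset: what is moved stays moved. The work goes in short steps, Python scripts to look and compute and a shell command to move; the robot and the scene stay as the last step left them, time stands still between calls to the robot, and variables do not carry over. Pictures are saved under pics/ and viewed, and the job is handed in when it is done.

```bash
mkdir -p pics; ls
cat > h.py <<'E'
import numpy as np, cv2, pickle
from scipy.spatial.transform import Rotation as R
def rpy(o): return R.from_euler('xyz',o).as_matrix()
def snap(r,name,fn):
    d=r.get_image(name); cv2.imwrite('pics/%s.png'%fn,d['image'][:,:,::-1]); pickle.dump(d,open('pics/%s.pkl'%fn,'wb')); return d
def load(fn): return pickle.load(open('pics/%s.pkl'%fn,'rb'))
def camR(d):
    r_=np.array(d['rotation'],float)
    if r_.shape==(3,3): return r_
    return rpy(r_)
def ray(d,u,v):
    a=np.array([(u-d['cx'])/d['fx'],(v-d['cy'])/d['fy']]); k=d['k1']
    s=a.copy()
    for _ in range(30): s=a/(1+k*(s@s))
    v_=camR(d)@np.array([s[0],-s[1],-1.0]); return np.array(d['xyz'],float),v_/np.linalg.norm(v_)
def proj(d,P):
    p=camR(d).T@(np.array(P,float)-np.array(d['xyz'])); s=np.array([p[0],-p[1]])/-p[2]
    s=s*(1+d['k1']*(s@s)); return np.array([s[0]*d['fx']+d['cx'],s[1]*d['fy']+d['cy']])
def onz(d,u,v,z):
    o,k=ray(d,u,v); return o+k*(z-o[2])/k[2]
def tri(l):
    A=np.zeros((3,3));b=np.zeros(3)
    for d,u,v in l:
        o,k=ray(d,u,v);M=np.eye(3)-np.outer(k,k);A+=M;b+=M@o
    x=np.linalg.solve(A,b); e=[np.linalg.norm((np.eye(3)-np.outer(ray(*q)[1],ray(*q)[1]))@(x-ray(*q)[0])) for q in l]
    return x,e
E
python3 - <<'E'
from h import *
from cell import r
print(r.get_obs())
for n in ('scene','top','wrist'):
    d=snap(r,n,n+'0'); print(n,{k:(np.round(v,3).tolist() if not isinstance(v,(int,float)) else v) for k,v in d.items() if k!='image'})
E
```

```text
pics
{'time': 0.0, 'joint_pos': array([ 1.56212253e+00,  3.59391871e-01,  1.10446754e-02, -3.63468085e-04,
       -1.22409948e+00, -2.88119043e-01]), 'qvel': array([-0.00083703,  0.00087894, -0.00029055,  0.00045229, -0.00134192,
        0.00022833]), 'tau': array([-1.34668764e-03, -5.82711196e+01,  2.93064219e+01,  6.99761957e+00,
        7.26358965e-03, -1.56433121e-04]), 'ee_pos': array([197.28166443, 645.04775659, 250.61085829]), 'orientation': array([-1.56911691e+00,  1.41394723e-04,  2.84467615e+00]), 'ft_force': array([ 0.22528554,  0.11661362, -0.4361024 ]), 'moment': array([-0.00879863,  0.01417708, -0.02960762]), 'grip_width': 87.57666064837204}
scene {'fx': 401.419765342666, 'fy': 401.419765342666, 'cx': 256.2463265850734, 'cy': 193.55739615681603, 'k1': -0.14396566296832716, 'xyz': [1106.819, -752.415, 983.638], 'rotation': [0.828, -0.004, 0.61]}
top {'fx': 407.8415382400414, 'fy': 407.8415382400414, 'cx': 250.8835753970253, 'cy': 195.19899425115352, 'k1': 0.015527123256764516, 'xyz': [354.047, 8.161, 1466.034], 'rotation': [0.175, -0.017, -1.589]}
wrist {'fx': 280.1572728958921, 'fy': 280.1572728958921, 'cx': 254.56156157292406, 'cy': 195.27733623351105, 'k1': 0.012565949344810772, 'xyz': [263.429, 624.571, 383.106], 'rotation': [-0.257, -0.001, -1.867]}
```

View pics/scene0.png

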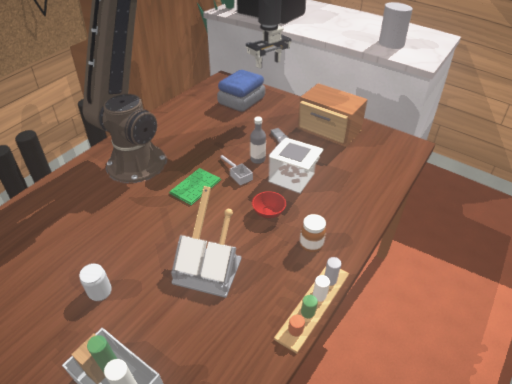

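View pics/top0.png

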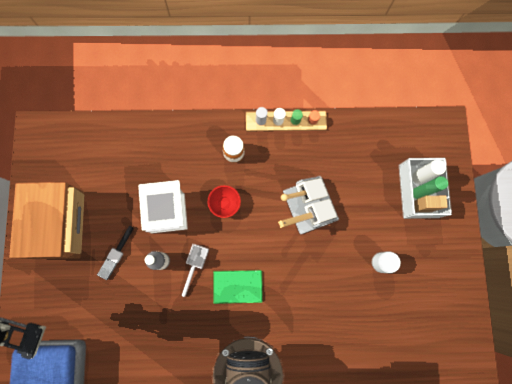

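View pics/wrist0.png

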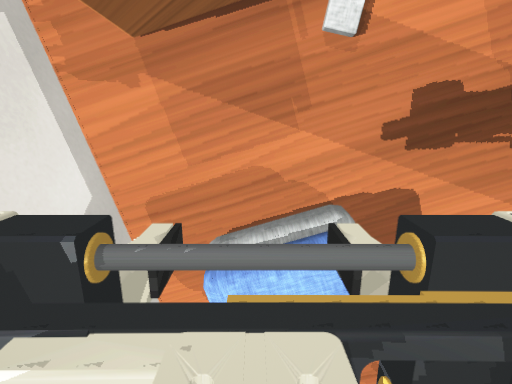

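Run:
```python
from h import *
s=load('scene0');t=load('top0')
a=s['image'][170:310,150:290];b=t['image'][160:250,125:355]
cv2.imwrite('pics/z1.png',cv2.resize(a,(700,700)[:2],interpolation=cv2.INTER_CUBIC)[:600,:,::-1])
cv2.imwrite('pics/z2.png',cv2.resize(b,None,fx=3.4,fy=3.4,interpolation=cv2.INTER_CUBIC)[:,:,::-1])
c=s['image'][120:240,210:340]
cv2.imwrite('pics/z3.png',cv2.resize(c,None,fx=5,fy=5,interpolation=cv2.INTER_CUBIC)[:,:,::-1])
print(np.round(rpy([-1.56911691e+00,0,2.84467615e+00]),3))
```

```text
[[-0.956 -0.    -0.293]
 [ 0.293 -0.002 -0.956]
 [ 0.    -1.     0.002]]
```

View pics/z1.png

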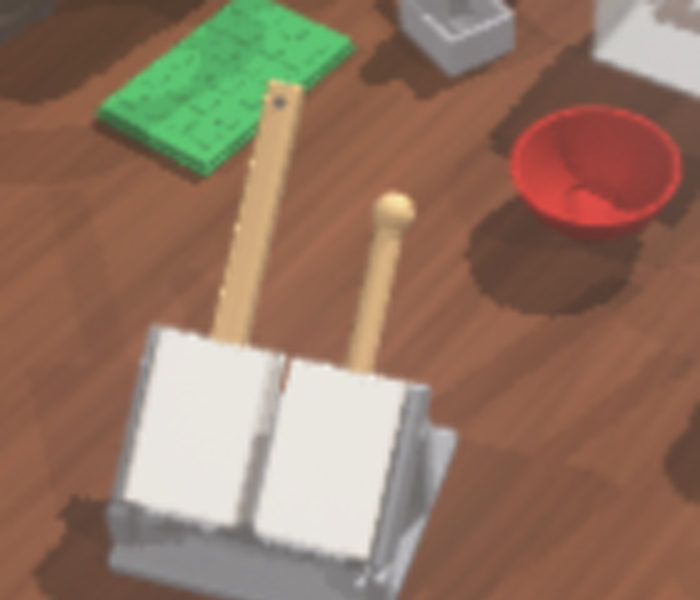

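View pics/z2.png

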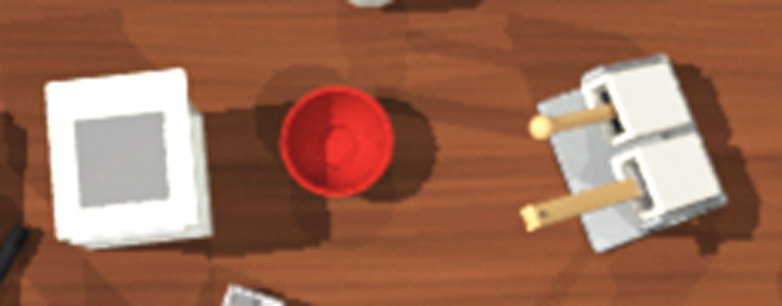

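View pics/z3.png

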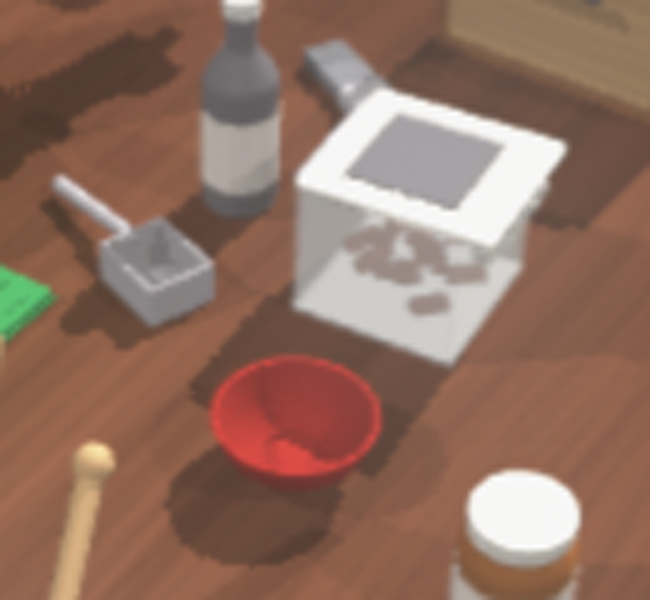

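Run:
```python
from h import *
t=load('top0');s=load('scene0')
def z2(u,v): return 125+u/3.4-.35,160+v/3.4-.35
for n,u,v,z in [('lidTL',47,82,121),('lidTR',187,68,121),('lidBL',58,240,121),('lidBR',205,233,121),('bowl',337,141,48),('crock base',600,250,5),('butt',530,217,150),('ball',541,127,130)]:
    print(n,np.round(onz(t,*z2(u,v),z)))
def z1(u,v): return 150+u/5-.4,170+v/5-.4
print('butt',tri([(t,*z2(530,217)),(s,*z1(285,90))]))
print('ball',tri([(t,*z2(541,127)),(s,*z1(394,212))]))
```

```text
lidTL [637. 357. 121.]
lidTR [649. 220. 121.]
lidBL [481. 342. 121.]
lidBR [485. 200. 121.]
bowl [585.  76.  48.]
crock base [ 472. -199.    5.]
butt [ 492. -113.  150.]
ball [ 583. -128.  130.]
butt (array([ 486.02692425, -109.770895  ,  196.70346778]), [np.float64(2.0231143763311903), np.float64(2.02311437633101)])
ball (array([ 576.68828212, -125.6445772 ,  160.28798703]), [np.float64(1.0928134420555509), np.float64(1.092813442055679)])
```

```bash
python3 -m inch '[-1,-0.2,0.6,0,-2.5,-0.6,1.5,0,-4,-1,2.5,0,-5.5,-1.4,3.5,0,-7,-1.8,4.4,0,-8.5,-2,5.3,0,-9.6,-2,6,0,-10,-2,6.2,0]' 40; python3 -m inch '[-0.6,0,0.4,0,-1.6,0,1,0,-3,0,2,0,-4.2,0,2.7,0,-5.2,0,3.3,0,-5.5,0,3.5,0,-5.5,0,3.5,0,-5.5,0,3.5,0]'
python3 - <<'E'
from h import *
from cell import r
snap(r,'wrist','w1');o=r.get_obs();print(o['ee_pos'],o['orientation'],o['time'],o['joint_pos'])
E
```

```text
time: 0.95
ee_pos: [392.6, 421.8, 301.9]
orientation: [-1.571, 0.0, 2.842]
ft_force: [-0.0, 0.2, 0.1]
grip_width: 40.5
time: 1.75
ee_pos: [496.7, 300.8, 301.3]
orientation: [-1.571, -0.0, 2.845]
ft_force: [0.3, -0.4, -0.3]
grip_width: 39.9
[496.48455626 301.04336371 301.34642309] [-1.57060985e+00 -3.12645741e-04  2.84568266e+00] 1.8 [ 8.81593276e-01  1.75747542e-01 -1.23576918e-01 -2.27402628e-04
 -1.27176393e+00  3.93360114e-01]
```

View pics/w1.png

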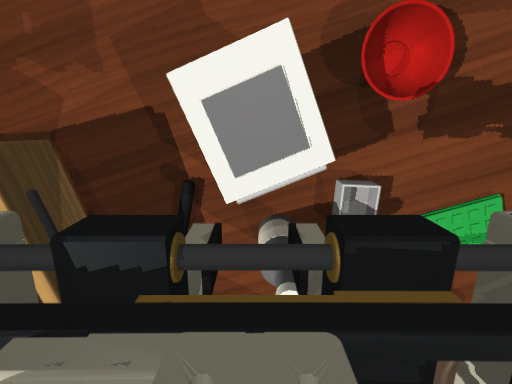

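Run:
```python
from h import *
t=load('top0');w=load('w1');s=load('scene0')
im=w['image'].astype(int)
hsv=cv2.cvtColor(w['image'],cv2.COLOR_RGB2HSV)
m=((hsv[...,1]<40)&(hsv[...,2]>215)).astype(np.uint8)
m[:, :140]=0;m[206:]=0;m[:,345:]=0
cs,_=cv2.findContours(m,cv2.RETR_EXTERNAL,cv2.CHAIN_APPROX_NONE);c=max(cs,key=cv2.contourArea)
print(cv2.contourArea(c),cv2.approxPolyDP(c,4,True)[:,0].tolist())
a=w['image'][130:215,200:360];cv2.imwrite('pics/z4.png',cv2.resize(a,None,fx=5,fy=5,interpolation=cv2.INTER_CUBIC)[:,:,::-1])
a=t['image'][170:300,120:300];cv2.imwrite('pics/z5.png',cv2.resize(a,None,fx=4,fy=4,interpolation=cv2.INTER_CUBIC)[:,:,::-1])
for n,u,v in [('L hinge',167,74),('R hinge',289,18),('FR',335,160),('FL',229,203)]: print(n,np.round(onz(w,u,v,121),1))
```

```text
18176.0 [[287, 18], [167, 73], [226, 203], [334, 160]]
L hinge [634.4 352.9 121. ]
R hinge [647. 219. 121.]
FR [497.  206.5 121. ]
FL [484.  335.3 121. ]
```

View pics/z4.png

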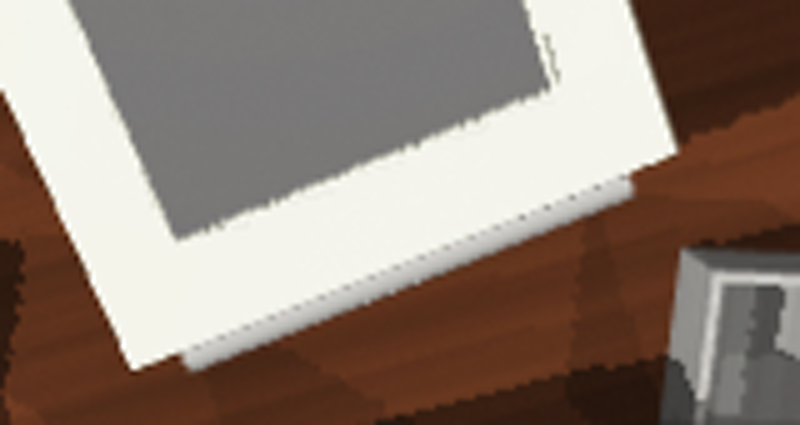

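View pics/z5.png

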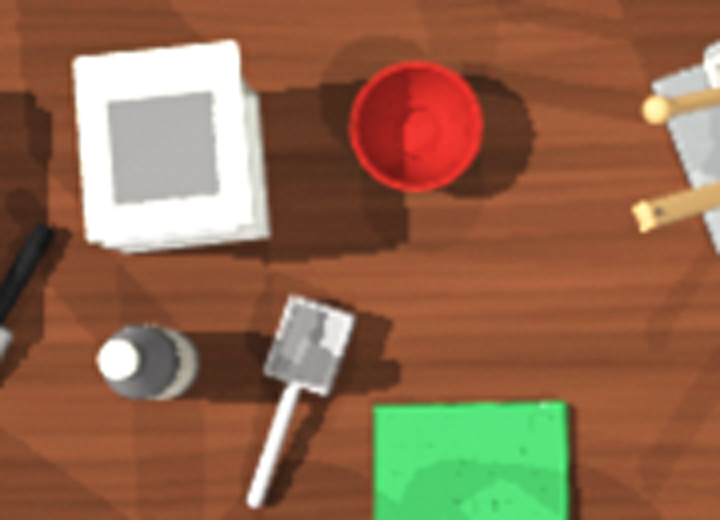

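Run:
```python
from h import *
t=load('top0');w=load('w1');s=load('scene0')
def z5(u,v): return 120+u/4-.4,170+v/4-.4
def z3(u,v): return 210+u/5-.4,120+v/5-.4
print('cap',tri([(t,*z5(119,359)),(s,*z3(242,5))]),onz(t,*z5(119,359),190))
print('body right',onz(t,*z5(197,362),120))
print('scoop tray',[np.round(onz(t,*z5(*p),34)) for p in [(293,297),(354,317),(330,395),(265,372)]],'rod',np.round(onz(t,*z5(256,500),34)))
for p in [(277,219),(289,291)]: print(np.round(onz(w,*p,190)),np.round(onz(w,*p,130)))
for n,p,z in [('jar',(233,143),100),('tin',(386,258),90),('mat',(238,287),0),('binR',(82,190),120)]: print(n,np.round(onz(t,*p,z)))
```

```text
cap (array([384.15956783, 300.66953925, 178.86344464]), [np.float64(0.44419174306804565), np.float64(0.4441917430680605)]) [384.23122709 298.4371036  190.        ]
body right [382.29393681 251.36463622 120.        ]
scoop tray [array([438., 185.,  34.]), array([420., 132.,  34.]), array([354., 152.,  34.]), array([374., 208.,  34.])] rod [267. 215.  34.]
[474. 286. 190.] [452. 287. 130.]
[398. 295. 190.] [358. 298. 130.]
jar [781.  40. 100.]
tin [ 377. -468.   90.]
mat [287.  30.   0.]
binR [618. 543. 120.]
```

```bash
cat >> h.py <<'E'
def axes(o=None):
    Rm=rpy(o['orientation']); return Rm
def plan(o,tgt,az=None):
    """tgt: TCP target mm, az: tool x azimuth deg -> units"""
    Rm=rpy(o['orientation']); a0=np.degrees(np.arctan2(Rm[1,0],Rm[0,0]))
    d=Rm.T@(np.array(tgt,float)-o['ee_pos'])/25
    t=0 if az is None else -(((az-a0)+180)%360-180)/5
    print('az now %.2f  units x %.2f y %.2f z %.2f turn %.2f'%(a0,*d,t)); return d,t
E
python3 -m inch '[-0.2,0,0.7,0.5,-0.5,-0.1,1.7,1.3,-0.9,-0.1,3,2.2,-1.2,-0.2,4.3,3.2,-1.6,-0.2,5.7,4.2,-1.9,-0.3,6.9,5.2,-2.1,-0.3,7.7,5.8,-2.2,-0.3,7.9,6]'
python3 - <<'E'
from h import *
from cell import r
plan(r.get_obs(),[485,-108,317],104)
E
```

```text
time: 2.6
ee_pos: [491.1, 93.8, 309.6]
orientation: [-1.572, 0.0, 2.318]
ft_force: [-0.2, 0.2, -0.1]
grip_width: 40.2
az now 132.81  units x -5.76 y -0.30 z 5.66 turn 5.76
```

```bash
python3 -m inch '[-0.4,0,0.4,0.4,-1.1,-0.1,1.1,1.1,-2.1,-0.1,2.1,2.1,-3.3,-0.2,3.2,3.3,-4.4,-0.2,4.3,4.4,-5.3,-0.3,5.2,5.3,-5.7,-0.3,5.6,5.8,-5.7,-0.3,5.6,5.8]'
python3 - <<'E'
from h import *
from cell import r
snap(r,'wrist','w2');o=r.get_obs();print(o['ee_pos'],o['joint_pos'])
E
```

```text
time: 3.4
ee_pos: [486.5, -105.7, 316.4]
orientation: [-1.57, 0.0, 1.812]
ft_force: [-0.1, 0.4, 0.1]
grip_width: 39.9
[ 486.55020899 -104.84482377  316.32707066] [ 1.83266762e-01  2.44058331e-02 -2.61686842e-01 -1.20377927e-04
 -1.28508882e+00  5.97720369e-02]
```

View pics/w2.png

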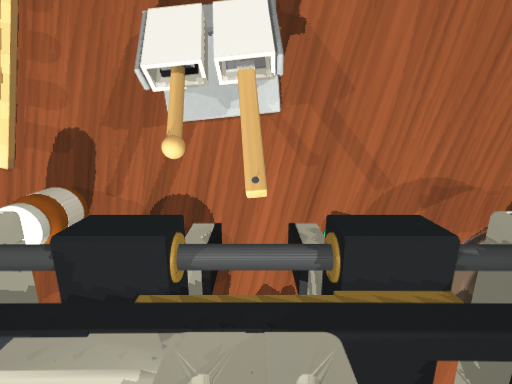

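```bash
python3 -m inch '[0.4,0,0,0,1.2,0,0,0,2,0,0,0,2.7,0,0,0,3.3,0,0,0,3.6,0,0,0,3.6,0,0,0,3.6,0,0,0]'
python3 - <<'E'
from h import *
from cell import r
snap(r,'wrist','w3');o=r.get_obs();print(o['ee_pos'],o['joint_pos'])
for n,(a,b,c,d) in {'w2':(0,200,125,290),'w3':(0,200,125,290)}.items():
    im=load(n)['image'][a:b,c:d]; cv2.imwrite('pics/z_%s.png'%n,cv2.resize(im,None,fx=3,fy=3,interpolation=cv2.INTER_CUBIC)[:,:,::-1])
E
```

```text
time: 4.25
ee_pos: [464.9, -16.7, 316.6]
orientation: [-1.571, 0.0, 1.817]
ft_force: [0.1, -0.1, -0.4]
grip_width: 39.8
[464.96220536 -16.97676859 316.56030334] [ 3.88443547e-01 -3.48587961e-02 -3.20077151e-01  4.62691658e-05
 -1.28561738e+00 -1.43517265e-01]
```

View pics/z_w2.png

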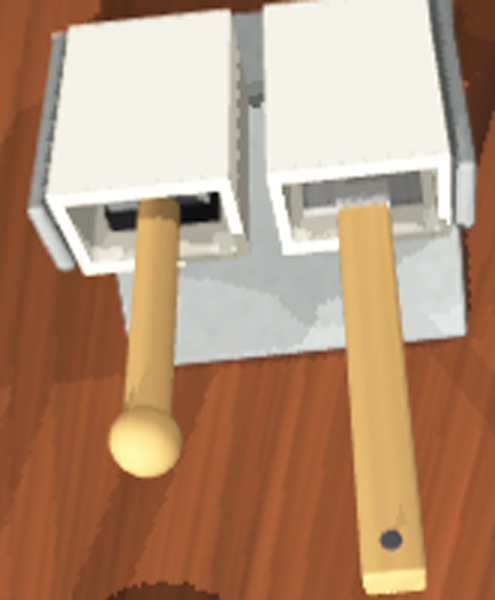

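View pics/w3.png

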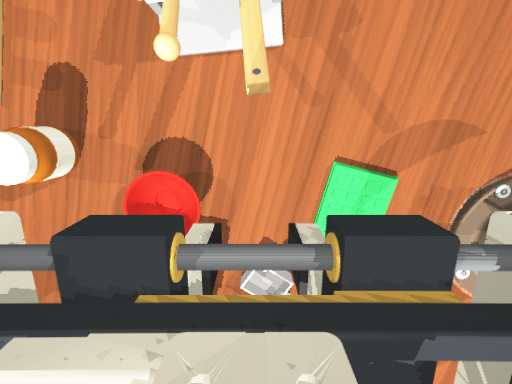

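View pics/z_w3.png

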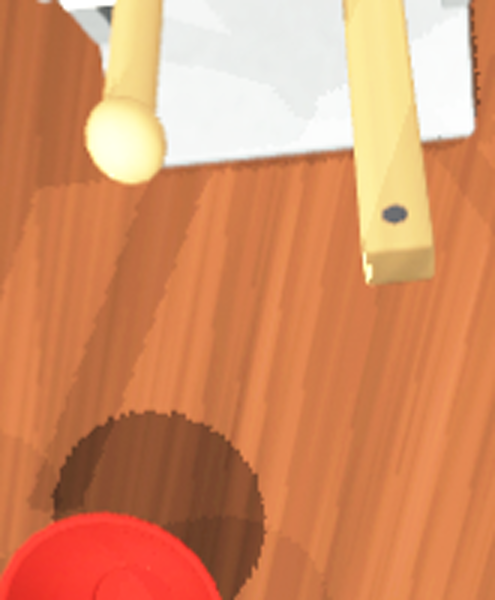

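```bash
cat >> h.py <<'E'
def Z(n,u,v,x0=125,y0=0,k=3): return (load(n),x0+(u+.5)/k-.5,y0+(v+.5)/k-.5)
E
python3 - <<'E'
from h import *
P={}
for n,a,b in [('bTL',(363,573),(368,251)),('bTR',(424,569),(434,245)),('bBL',(365,592),(367,285)),('bBR',(426,588),(433,277)),('hole',(391,540),(394,214)),('ball',(145,441),(126,140)),('baseR',(465,331),(474,134)),('baseF',(178,364),(170,166))]:
    x,e=tri([Z('w2',*a),Z('w3',*b)]);P[n]=x;print(n,np.round(x,1),np.round(e,1))
b=(P['bTL']+P['bTR']+P['bBL']+P['bBR'])/4;print('butt',b)
d=P['baseF']-P['baseR'];print('base edge az',np.degrees(np.arctan2(d[1],d[0])))
w=load('w2')
# base front edge on z=0/10 plane
for z in (0,6,12):
    q=[onz(*Z('w2',u,v),z) for u,v in [(178,364),(465,331)]];d=q[0]-q[1];print(z,np.round(q,1).tolist(),np.degrees(np.arctan2(d[1],d[0])),np.linalg.norm(d))
# upper mouth front edges: same height both ends
for z in (90,100,110):
  for nm,(p,q) in {'brush':((50,193),(222,180)),'scr':((270,172),(449,155)),'all':((50,193),(449,155))}.items():
    p=onz(*Z('w2',*p),z);q=onz(*Z('w2',*q),z);d=p-q;print(z,nm,np.round(p),np.round(q),np.degrees(np.arctan2(d[1],d[0])),np.linalg.norm(d))
E
```

```text
bTL [ 496.4 -111.5  200.1] [0.6 0.6]
bTR [ 478.9 -117.4  201.1] [0.4 0.4]
bBL [ 494.5 -103.6  192. ] [0.2 0.2]
bBR [ 476.5 -110.1  194.6] [0. 0.]
hole [ 491.1 -122.9  197.9] [0.1 0.1]
ball [ 578.1 -128.9  160.8] [0. 0.]
baseR [ 469.6 -198.8   -3.7] [0.4 0.4]
baseF [ 608.4 -147.6    3.6] [0.4 0.4]
butt [ 486.58592673 -110.6555182   196.92234226]
base edge az 20.238938358593003
0 [[609.6, -147.3, 0.0], [470.3, -198.5, 0.0]] 20.15616343316717 148.42212986293504
6 [[608.2, -147.6, 6.0], [470.7, -198.1, 6.0]] 20.15616343316717 146.43767799565163
12 [[606.8, -148.0, 12.0], [471.2, -197.8, 12.0]] 20.156163433167166 144.45322612836816
90 brush [ 648. -204.   90.] [ 584. -225.   90.] 17.96854252578111 67.6142409851807
90 scr [ 566. -232.   90.] [ 500. -255.   90.] 18.791552388810995 69.87653740453142
90 all [ 648. -204.   90.] [ 500. -255.   90.] 18.891090887637706 156.49387824608579
100 brush [ 644. -203.  100.] [ 582. -223.  100.] 17.96854252578113 65.72954994959137
100 scr [ 565. -230.  100.] [ 500. -252.  100.] 18.791552388811038 67.9287867276703
100 all [ 644. -203.  100.] [ 500. -252.  100.] 18.89109088763773 152.13174084488898
110 brush [ 640. -202.  110.] [ 579. -222.  110.] 17.968542525781118 63.844858914002295
110 scr [ 563. -229.  110.] [ 500. -250.  110.] 18.791552388811 65.98103605080931
110 all [ 640. -202.  110.] [ 500. -250.  110.] 18.891090887637716 147.76960344369232
```

Run:
```python
from h import *
from cell import r
a=np.radians(109);L=np.array([np.cos(a),np.sin(a),0]);Y=np.array([np.cos(a+np.pi/2),np.sin(a+np.pi/2),0]);U=np.array([0,0,1.])
b=np.array([486.6,-110.7,196.9])
A=L*.766+U*.643; X=L*.643-U*.766
def pl(q,p0,n):
    o,k=ray(*q);return o+k*((p0-o)@n)/(k@n)
# top-face plane of the handle: p0=b-7X, normal X
for u in [(341,210),(391,210),(352,400),(405,400),(363,573),(424,569),(391,540)]:
    p=pl(Z('w2',*u),b-7*X,X);print(u,'along from butt %.1f lateral %.1f'%((p-b)@A,(p-b)@Y))
c=Z('w2',366,207);p=pl(c,b,Y);print('mouth top pt: along %.1f  x %.1f'%((p-b)@A,(p-b)@X))
g=b-122*A;print('grip',g);o=r.get_obs();print(o['ee_pos']);plan(o,[g[0],g[1],g[2]+80],109);plan(o,[g[0],g[1],g[2]+10],109)
```

```text
(341, 210) along from butt -154.1 lateral -9.2
(391, 210) along from butt -151.5 lateral 9.7
(352, 400) along from butt -64.9 lateral -9.5
(405, 400) along from butt -62.9 lateral 8.1
(363, 573) along from butt -0.1 lateral -9.4
(424, 569) along from butt 0.4 lateral 9.0
(391, 540) along from butt -10.5 lateral -0.2
mouth top pt: along -181.7  x 16.2
grip [ 517.02499517 -199.06060193  118.454     ]
[464.96220536 -16.97676859 316.56030334]
az now 104.03  units x -7.57 y 4.72 z -0.25 turn -0.99
az now 104.03  units x -7.57 y 7.52 z -0.25 turn -0.99
```

```bash
python3 -m inch '[-0.5,0.3,0,-0.1,-1.6,1,0,-0.3,-3,1.9,-0.1,-0.5,-4.6,2.9,-0.1,-0.7,-6.2,3.8,-0.2,-0.9,-7.2,4.5,-0.2,-1,-7.5,4.7,-0.2,-1,-7.6,4.7,-0.2,-1]' 44
python3 - <<'E'
from h import *
from cell import r
snap(r,'wrist','w4');o=r.get_obs();print(o['ee_pos'],o['joint_pos'],o['ft_force']);plan(o,[517,-199.1,128.5],109)
E
```

```text
time: 5.1
ee_pos: [515.1, -201.5, 197.8]
orientation: [-1.568, -0.001, 1.9]
ft_force: [0.5, 0.2, 0.6]
grip_width: 44.0
[ 515.58194916 -201.07842379  198.83732192] [-1.77929279e-02  2.01813634e-01 -3.33160593e-01  2.41436778e-04
 -1.03684443e+00  3.47604913e-01] [-1.15314637  0.22853605  1.75127013]
az now 108.90  units x 0.06 y 2.81 z -0.08 turn -0.02
```

View pics/w4.png

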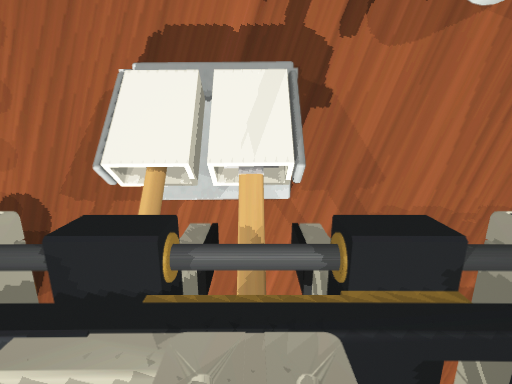

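```bash
python3 -m inch '[0,0.4,0,0,0,0.9,0,0,0,1.4,0,0,0,1.9,0,0,0,2.3,0,0,0.1,2.6,0,0,0.1,2.8,0,0,0.1,2.8,0,0]' 44
python3 -m inch '[0,0,0,0,0,0,0,0,0,0,0,0,0,0,0,0,0,0,0,0,0,0,0,0,0,0,0,0,0,0,0,0]' 0
python3 - <<'E'
from h import *
from cell import r
o=r.get_obs();print(o['ee_pos'],o['ft_force'],o['moment'],o['grip_width'])
snap(r,'wrist','w5');snap(r,'scene','s5')
a=load('s5')['image'][150:310,150:310];cv2.imwrite('pics/z5s.png',cv2.resize(a,None,fx=3.7,fy=3.7,interpolation=cv2.INTER_CUBIC)[:,:,::-1])
E
```

```text
time: 5.95
ee_pos: [514.7, -197.8, 128.4]
orientation: [-1.57, -0.0, 1.902]
ft_force: [0.3, 0.7, 0.1]
grip_width: 44.2
time: 6.75
ee_pos: [515.2, -197.9, 129.3]
orientation: [-1.571, 0.0, 1.902]
ft_force: [1.2, 0.1, 2.8]
grip_width: 19.6
[ 515.17360585 -197.93240448  129.33519779] [1.15916845 0.14329883 2.7575523 ] [ 0.01583561 -0.21442043  0.03412613] 19.611121608884027
```

View pics/z5s.png

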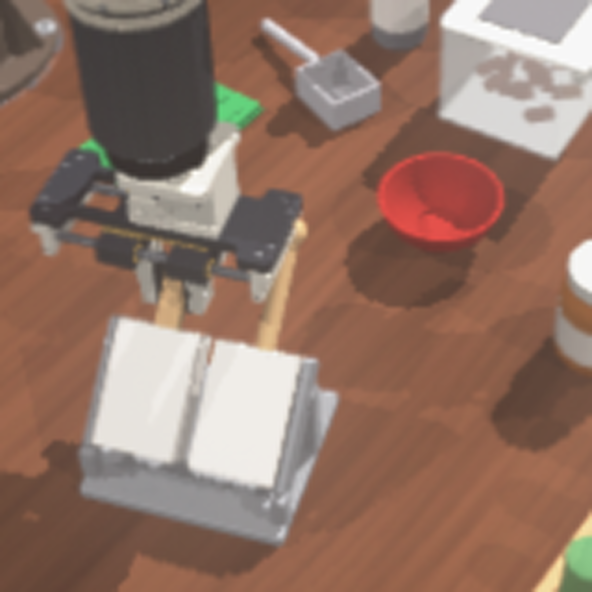

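```bash
python3 -m inch '[0.15,-0.15,0,0,0.5,-0.45,0,0,1,-0.87,0,0,1.6,-1.37,0,0,2.3,-1.95,0,0,3,-2.54,0,0,3.6,-3.05,0,0,4,-3.4,0,0]'
python3 - <<'E'
from h import *
from cell import r
o=r.get_obs();print(o['ee_pos'],o['ft_force'],o['moment'],o['grip_width'])
snap(r,'wrist','w6');snap(r,'scene','s6');snap(r,'top','t6')
a=load('s6')['image'][120:310,150:310];cv2.imwrite('pics/z6s.png',cv2.resize(a,None,fx=3.1,fy=3.1,interpolation=cv2.INTER_CUBIC)[:,:,::-1])
E
```

```text
time: 7.65
ee_pos: [481.5, -101.5, 215.6]
orientation: [-1.572, -0.0, 1.903]
ft_force: [0.5, 0.6, -1.5]
grip_width: 19.7
[ 481.5257396  -101.48849319  215.62069022] [ 0.4572422   0.55369631 -1.51018773] [ 0.11462226 -0.0395207  -0.03103536] 19.735374153726863
```

View pics/z6s.png

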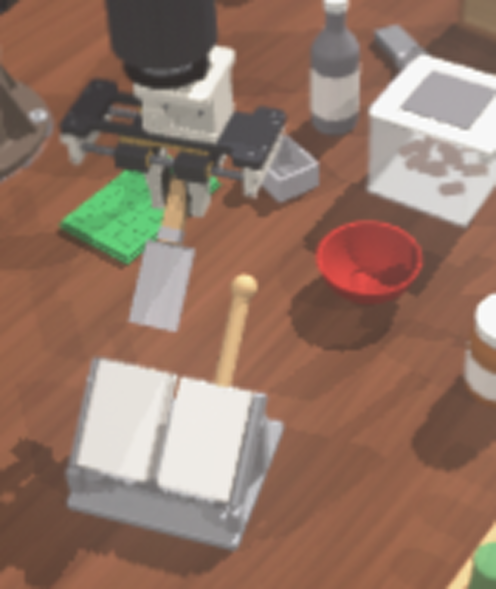

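View pics/w6.png

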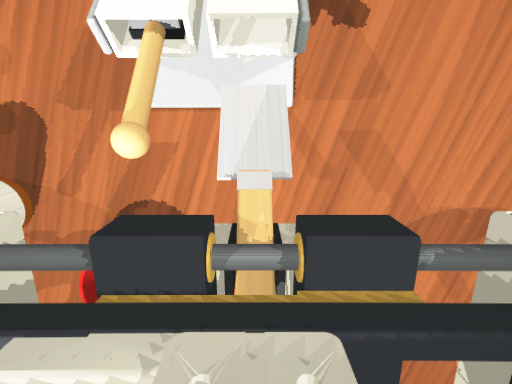

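```bash
cat >> h.py <<'E'
def tip_tool(d,o,u,v):
    """ray (u,v) hit with vertical lean plane thru TCP (tool z=0) -> tool coords"""
    Rm=rpy(o['orientation']); c,k=ray(d,u,v); c=Rm.T@(c-o['ee_pos']); k=Rm.T@k
    s=-c[2]/k[2]; return c+k*s
def totool(o,p): return rpy(o['orientation']).T@(np.array(p)-o['ee_pos'])
E
python3 - <<'E'
from h import *
from cell import r
d=load('w6');o=r.get_obs();Rm=rpy(o['orientation'])
for th in (35,40,45):
    t=np.radians(th); 
    def pt(s,x,lat): # s along blade dir from grip, x lower offset
        return o['ee_pos']+Rm@np.array([-s*np.cos(t)+x*np.sin(t),10+s*np.sin(t)+x*np.cos(t),lat])
    print(th,[np.round(proj(d,pt(s,x,l))).tolist() for s,x,l in [(128,4,-24),(128,4,24),(48,4,-24),(48,4,24),(48,-7,-10),(48,-7,10)]])
im=d['image'][70:215,190:320];cv2.imwrite('pics/z6w.png',cv2.resize(im,None,fx=4,fy=4,interpolation=cv2.INTER_CUBIC)[:,:,::-1])
E
```

```text
35 [[222.0, 72.0], [288.0, 72.0], [217.0, 173.0], [293.0, 173.0], [238.0, 165.0], [272.0, 165.0]]
40 [[223.0, 84.0], [286.0, 84.0], [218.0, 176.0], [292.0, 176.0], [239.0, 168.0], [272.0, 168.0]]
45 [[225.0, 96.0], [285.0, 96.0], [218.0, 180.0], [292.0, 180.0], [239.0, 170.0], [271.0, 170.0]]
```

View pics/z6w.png

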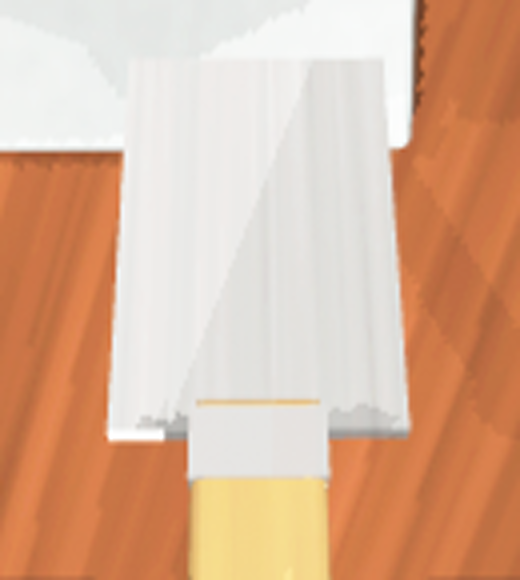

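Run:
```python
from h import *
from cell import r
o=r.get_obs()
plan(o,[430,60,295],148)
```

```text
az now 109.09  units x 6.82 y -3.20 z -0.16 turn -7.78
```

```bash
python3 -m inch '[0.3,-0.5,0,-0.4,1,-1.2,0,-1.2,2.2,-2,0,-2.4,3.6,-2.7,0,-3.8,5,-3.1,-0.1,-5.3,6.1,-3.2,-0.2,-6.7,6.7,-3.2,-0.2,-7.6,6.8,-3.2,-0.2,-7.8]'
python3 - <<'E'
from h import *
from cell import r
o=r.get_obs();print(o['ee_pos'],o['joint_pos'])
plan(o,[367,239,285],185.6)
E
```

```text
time: 8.6
ee_pos: [431.2, 60.2, 294.5]
orientation: [-1.571, -0.0, 2.588]
ft_force: [-0.6, -0.3, -1.4]
grip_width: 19.9
[431.19675402  60.24421069 294.45976049] [ 5.94752854e-01 -7.88815631e-02 -4.10589508e-01 -2.94177435e-04
 -1.23907125e+00  4.22575221e-01]
az now 148.28  units x 5.94 y 0.38 z -4.73 turn -7.46
```

```bash
python3 -m inch '[0.3,0,-0.2,-0.4,1.1,0,-0.9,-1.3,2.2,0.1,-1.7,-2.6,3.4,0.2,-2.7,-4,4.6,0.3,-3.6,-5.4,5.5,0.4,-4.3,-6.7,5.9,0.4,-4.7,-7.4,5.9,0.4,-4.7,-7.4]'
python3 - <<'E'
from h import *
from cell import r
d=snap(r,'wrist','w7');o=r.get_obs();print(o['ee_pos'],o['joint_pos'])
plan(o,[367,239,226],185.6)
E
```

```text
time: 9.4
ee_pos: [368.7, 237.9, 283.8]
orientation: [-1.57, -0.001, -3.052]
ft_force: [-0.9, -0.6, -1.1]
grip_width: 19.8
[368.7948968  237.00811442 283.76486987] [ 1.02408414e+00 -6.58746335e-02 -4.23542226e-01  6.84261401e-05
 -1.21446996e+00  6.34011151e-01]
az now -175.00  units x 0.06 y 2.31 z -0.09 turn -0.12
```

View pics/w7.png

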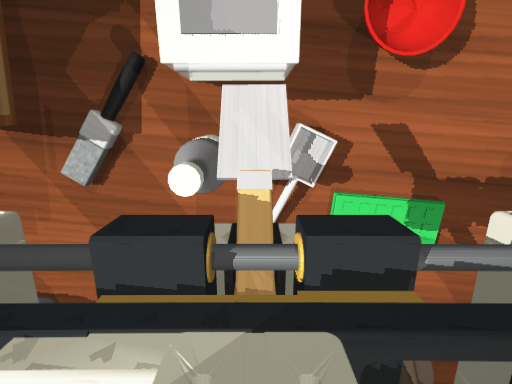

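```bash
python3 -m inch '[0,0.2,0,0,0,0.6,0,0,0,1.1,0,0,0,1.6,0,0,0,2,0,0,0,2.2,-0.1,-0.1,0,2.3,-0.1,-0.1,0,2.3,-0.1,-0.1]'
python3 - <<'E'
from h import *
from cell import r
d=snap(r,'wrist','w8');o=r.get_obs();print(o['ee_pos'],o['orientation'],o['ft_force'])
for n in ('w7','w8'):
    im=load(n)['image'][0:150,140:340];cv2.imwrite('pics/z_%s.png'%n,cv2.resize(im,None,fx=4,fy=4,interpolation=cv2.INTER_CUBIC)[:,:,::-1])
E
```

```text
time: 10.25
ee_pos: [368.8, 239.3, 226.4]
orientation: [-1.57, -0.0, -3.046]
ft_force: [-0.6, 0.8, -1.1]
grip_width: 19.9
[368.87455969 239.45972051 226.74294699] [-1.57086319e+00  2.39973478e-04 -3.04572260e+00] [-0.38801403 -0.20595362 -1.62349802]
```

View pics/z_w7.png

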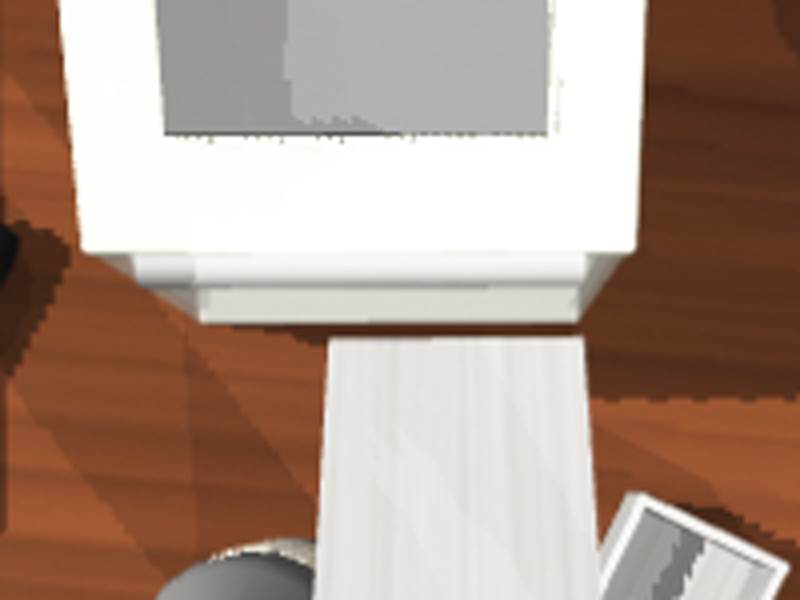

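View pics/z_w8.png

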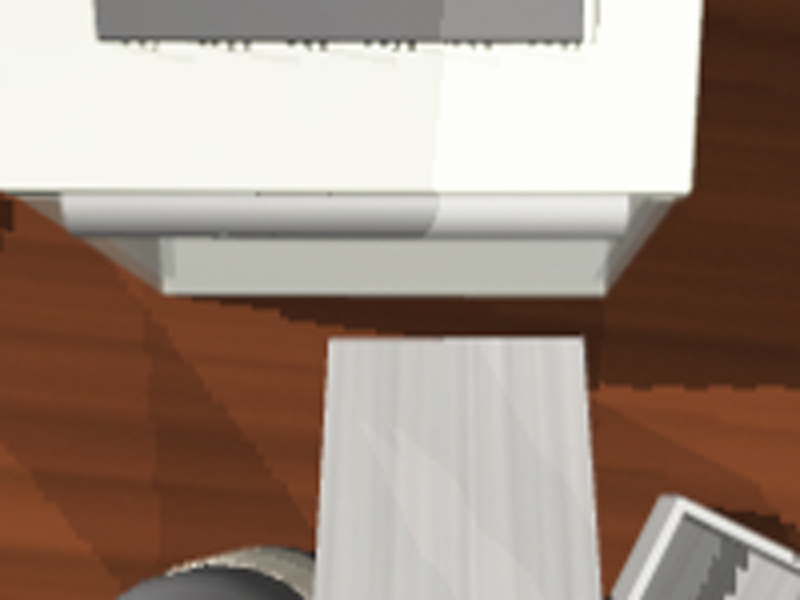

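Run:
```python
from h import *
from cell import r
o=r.get_obs()
k=dict(x0=140,y0=0,k=4)
for n,a,b in [('lidFR',(636,251),(692,191)),('ledge botR',(583,284),(627,237)),('baseR',(578,322),(603,295)),('panelBR',(548,134),(585,41))]:
    x,e=tri([Z('w7',*a,**k),Z('w8',*b,**k)]);print(n,np.round(x,1),np.round(e,1),np.round(totool(o,x),1))
for z in (115,121,124):
    p=onz(*Z('w7',83,251,**k),z);q=onz(*Z('w7',636,251,**k),z);q8=onz(*Z('w8',692,191,**k),z);d=p-q
    print(z,np.round(p,1),np.round(q,1),np.round(q8,1),'W %.1f az %.2f'%(np.linalg.norm(d),np.degrees(np.arctan2(d[1],d[0]))))
    for c in [('panel w7',(165,133),(548,134)),]:
        pass
d=load('w8')
for u in [(330,338),(583,338)]:
    zz=Z('w8',*u,**k);print('tip row',zz[1:])
print('tip tool', tip_tool(*[load('w8'),o],*Z('w8',456,338,**k)[1:]) if False else '')
Rm=rpy(o['orientation'])
for th in (39,40,41):
    t=np.radians(th);s=128;x=4
    print(th,[np.round(proj(d,o['ee_pos']+Rm@np.array([-s*np.cos(t)+x*np.sin(t),10+s*np.sin(t)+x*np.cos(t),l])),1) for l in (-24,24)])
```

```text
lidFR [495.7 206.4 124.3] [0.2 0.2] [-123.   102.5   45. ]
ledge botR [487.8 217.4 120. ] [0.3 0.3] [-116.2  106.7   33.3]
baseR [496.9 207.5  -3.4] [0.4 0.4] [-124.4  230.2   44.1]
panelBR [518.2 230.  125.2] [0.1 0.1] [-147.7  101.5   23.8]
115 [485.  340.7 115. ] [497.4 205.1 115. ] [498.1 205.  115. ] W 136.1 az 95.25
121 [484.  338.7 121. ] [496.2 205.9 121. ] [496.6 206.  121. ] W 133.4 az 95.25
124 [483.6 337.8 124. ] [495.6 206.3 124. ] [495.8 206.5 124. ] W 132.1 az 95.25
tip row (222.125, 84.125)
tip row (285.375, 84.125)
tip tool 
39 [array([221.4,  82.9]), array([285.2,  83. ])]
40 [array([221.7,  85.3]), array([284.9,  85.3])]
41 [array([222. ,  87.7]), array([284.6,  87.7])]
```

Run:
```python
from h import *
from cell import r
k=dict(x0=140,y0=0,k=4)
L=np.array([np.cos(np.radians(5.4)),np.sin(np.radians(5.4))])
C=np.array([640.7,286])
def lines(n,v):
    d=load(n); q=(d,256,(v+.5)/4-.5); o,kk=ray(*q); return np.array([(o[:2]-C)@L,o[2]]),np.array([kk[:2]@L,kk[2]])
for n,a,b in [('lip',251,191),('strip bottom',284.5,237),('base',322,295),('panel',134,41),('strip top?',254,193)]:
    p,u=lines('w7',a);q,v=lines('w8',b)
    s=np.linalg.solve(np.array([u,-v]).T,q-p);x=p+u*s[0];print(n,'x rel hinge %.1f z %.1f'%tuple(x))
for n in('w7','w8'): print(load(n)['xyz'])
```

```text
lip x rel hinge -151.8 z 124.1
strip bottom x rel hinge -156.6 z 108.3
base x rel hinge -152.3 z 9.1
panel x rel hinge -126.5 z 122.8
strip top? x rel hinge -153.7 z 131.0
[437.51614376 243.33008794 416.09419635]
[437.5394868  245.01599129 358.78728441]
```

Run:
```python
from h import *
from cell import r
o=r.get_obs()
plan(o,[520,262,330],105)
im=load('scene0')['image'][130:210,255:340];cv2.imwrite('pics/z9.png',cv2.resize(im,None,fx=7,fy=7,interpolation=cv2.INTER_CUBIC)[:,:,::-1])
```

```text
az now -174.51  units x -6.10 y -4.13 z -0.32 turn 16.10
```

View pics/z9.png

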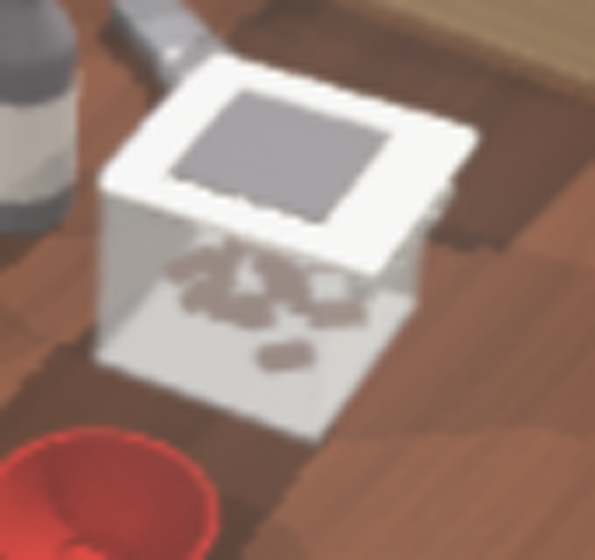

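```bash
python3 -m inch '[-0.1,-0.7,0,0.2,-0.5,-1.7,0,1,-1.1,-2.8,0,2.3,-1.9,-3.7,0,3.8,-2.6,-4.2,0,5.4,-3.1,-4.4,0,6.9,-3.3,-4.4,0,8,-3.3,-4.4,0,8.4]'
python3 - <<'E'
from h import *
from cell import r
o=r.get_obs();print(o['ee_pos'],o['joint_pos'])
plan(o,[590,270,320],85)
E
```

```text
time: 11.1
ee_pos: [451.6, 247.4, 336.9]
orientation: [-1.571, 0.0, 2.5]
ft_force: [-0.6, 0.4, -2.2]
grip_width: 19.6
[451.64609545 247.43332761 336.93734377] [ 8.82919331e-01  4.53765079e-02 -1.93797204e-01  1.30598143e-04
 -1.33100787e+00  4.63502038e-02]
az now 143.24  units x -3.89 y 0.68 z -4.03 turn 11.65
```

```bash
python3 -m inch '[-0.2,0,-0.2,0.6,-0.6,0.1,-0.7,1.9,-1.3,0.2,-1.4,3.5,-2.1,0.4,-2.2,5.2,-2.8,0.5,-2.9,6.9,-3.4,0.6,-3.6,8.6,-3.8,0.7,-4,10.2,-3.9,0.7,-4,11.4]'
python3 - <<'E'
from h import *
from cell import r
o=r.get_obs();print(o['ee_pos'],o['joint_pos'])
plan(o,[730,292,290],30);plan(o,[740,295,290],5.4)
E
```

```text
time: 11.9
ee_pos: [590.1, 270.0, 317.9]
orientation: [-1.57, 0.001, 1.503]
ft_force: [0.1, -0.6, -1.5]
grip_width: 19.6
[590.12307414 269.95637927 317.91228374] [ 7.29122118e-01  2.84531952e-01  5.54567729e-02  7.68111076e-05
 -1.34293280e+00 -7.96472164e-01]
az now 86.14  units x 1.26 y 1.11 z -5.52 turn 11.23
az now 86.14  units x 1.40 y 1.11 z -5.91 turn 16.15
```

```bash
python3 -m inch '[0.1,0.1,-0.4,0.8,0.3,0.2,-1.1,2.1,0.5,0.4,-2.1,3.6,0.8,0.6,-3.2,5.2,1,0.8,-4.3,6.8,1.2,1,-5.2,8.4,1.3,1.1,-5.7,10,1.4,1.1,-5.9,11.4]'
python3 - <<'E'
from h import *
from cell import r
o=r.get_obs();print(o['ee_pos'],o['joint_pos'])
plan(o,[741,295.5,250],5.4)
E
```

```text
time: 12.7
ee_pos: [739.3, 295.4, 289.9]
orientation: [-1.571, 0.002, 0.508]
ft_force: [0.7, 0.4, -1.9]
grip_width: 19.8
[739.2765089  295.38556619 289.89287815] [ 6.23477216e-01  5.50583139e-01  4.02118160e-01  7.30615001e-05
 -1.42403522e+00 -1.68595738e+00]
az now 29.12  units x 0.07 y 1.60 z -0.03 turn 4.74
```

```bash
python3 -m inch '[0,0.2,0,0.8,0.1,0.5,0,2,0.1,0.8,0,3.2,0.2,1.1,0,4.2,0.2,1.3,0,4.7,0.2,1.5,0,4.7,0.2,1.6,0,4.7,0.2,1.6,0,4.7]'
python3 - <<'E'
from h import *
from cell import r
d=snap(r,'wrist','w9');o=r.get_obs();print(o['ee_pos'],o['orientation'],o['joint_pos']);snap(r,'scene','s9')
im=load('s9')['image'][80:230,220:400];cv2.imwrite('pics/z9s.png',cv2.resize(im,None,fx=4,fy=4,interpolation=cv2.INTER_CUBIC)[:,:,::-1])
E
```

```text
time: 13.5
ee_pos: [742.4, 298.0, 251.2]
orientation: [-1.571, 0.0, 0.106]
ft_force: [-0.6, 0.4, -1.3]
grip_width: 20.0
[742.48105429 297.99375336 251.63383502] [-1.57091633e+00 -7.60169258e-05  1.05481798e-01] [ 6.23826155e-01  5.69153989e-01  3.49721496e-01  1.45391348e-04
 -1.35135726e+00 -2.08917234e+00]
```

View pics/w9.png

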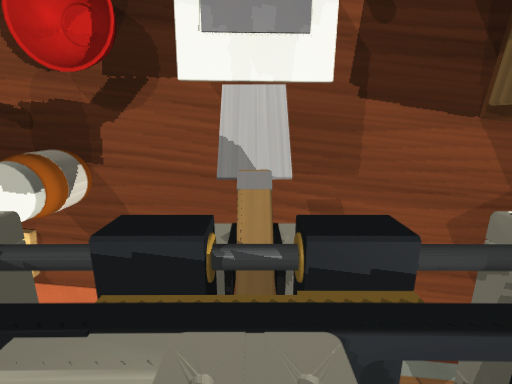

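View pics/z9s.png

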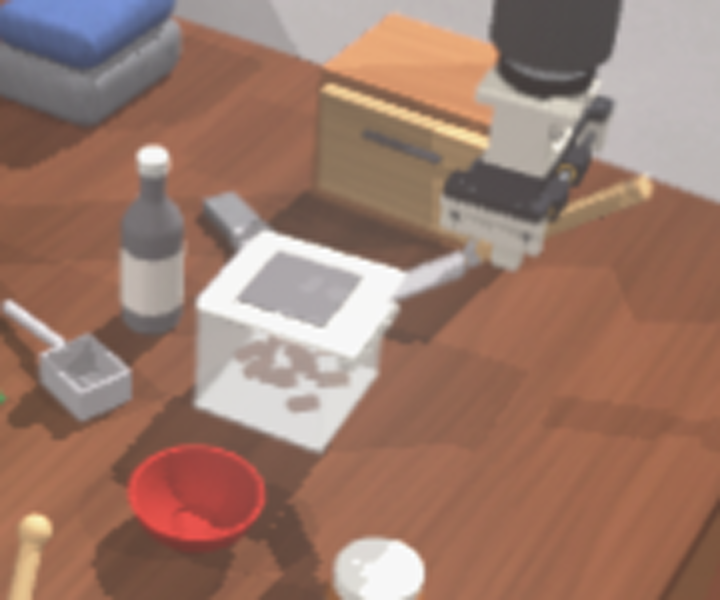

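Run:
```python
from h import *
from cell import r
d=load('w9');o=r.get_obs()
g=cv2.cvtColor(d['image'],cv2.COLOR_RGB2GRAY).astype(float)
pts=[]
for u in list(range(182,332,6)):
    col=g[60:100,u]; 
    dv=np.diff(col); i=np.argmin(dv[:26]); pts.append((u,60+i+.5))
pts=np.array(pts);print(pts[::3].tolist())
f=np.polyfit(pts[:,0],pts[:,1],1);print(f)
for z in (115,121,124):
    q=[onz(d,u,np.polyval(f,u),z) for u in (178.5,335.5)];e=q[1]-q[0]
    print(z,np.round(q,1).tolist(),'W %.1f az %.2f'%(np.linalg.norm(e),np.degrees(np.arctan2(e[1],e[0]))),'tool',np.round(totool(o,(q[0]+q[1])/2),1))
```

```text
[[182.0, 79.5], [200.0, 79.5], [218.0, 80.5], [236.0, 80.5], [254.0, 80.5], [272.0, 80.5], [290.0, 80.5], [308.0, 81.5], [326.0, 81.5]]
[1.37179487e-02 7.70556410e+01]
115 [[646.8, 218.8, 115.0], [633.7, 358.4, 115.0]] W 140.2 az 95.36 tool [-102.8  136.9    1.3]
121 [[647.4, 220.4, 121.0], [634.6, 356.8, 121.0]] W 137.1 az 95.36 tool [-102.   130.9    1.3]
124 [[647.7, 221.2, 124.0], [635.1, 356.1, 124.0]] W 135.5 az 95.36 tool [-101.6  127.9    1.2]
```

```bash
python3 -m inch '[0,0.2,0,0.05,0,0.5,0,0.1,0,0.8,0,0.1,0,1.1,0,0.13,0,1.4,0,0.13,0,1.6,0,0.13,0,1.7,0,0.13,0,1.7,0,0.13]'
python3 - <<'E'
from h import *
from cell import r
d=snap(r,'wrist','w10');o=r.get_obs();print(o['ee_pos'],o['orientation'],o['ft_force']);snap(r,'scene','s10')
a=load('s10')['image'][120:210,255:390];cv2.imwrite('pics/z10s.png',cv2.resize(a,None,fx=5.5,fy=5.5,interpolation=cv2.INTER_CUBIC)[:,:,::-1])
im=d['image'][0:150,140:340];cv2.imwrite('pics/z10.png',cv2.resize(im,None,fx=4,fy=4,interpolation=cv2.INTER_CUBIC)[:,:,::-1])
E
```

```text
time: 14.4
ee_pos: [742.3, 298.0, 208.5]
orientation: [-1.571, 0.001, 0.093]
ft_force: [0.1, -0.0, -2.0]
grip_width: 19.9
[742.48497932 297.98830258 209.08867555] [-1.57091260e+00 -6.81505338e-05  9.33459658e-02] [ 0.10596849 -0.4423288  -1.05047218]
```

View pics/z10.png

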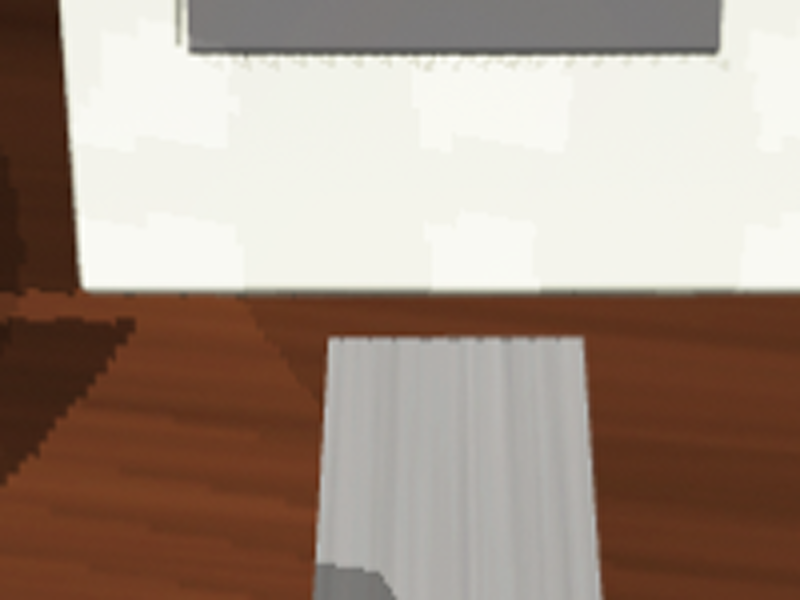

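View pics/z10s.png

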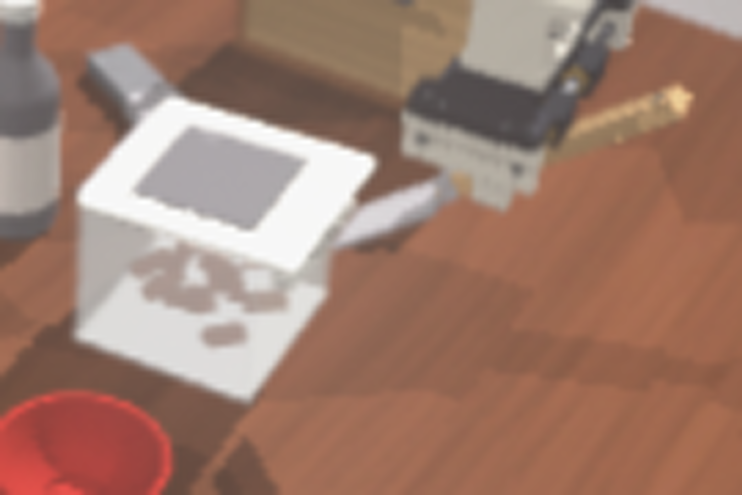

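Run:
```python
from h import *
from cell import r
o=r.get_obs()
a=load('w9');b=load('w10')
g=cv2.cvtColor(b['image'],cv2.COLOR_RGB2GRAY).astype(float)
print([round(x) for x in g[66:78,254]],[round(x) for x in cv2.cvtColor(a['image'],cv2.COLOR_RGB2GRAY)[74:86,254]])
row=g[68];print('cols',np.argmax(np.diff(row[140:180]))+140.5,np.argmin(np.diff(row[320:380]))+320.5)
ra=cv2.cvtColor(a['image'],cv2.COLOR_RGB2GRAY).astype(float)[76];print('cols9',np.argmax(np.diff(ra[150:200]))+150.5,np.argmin(np.diff(ra[310:360]))+310.5)
Rm=rpy(o['orientation'])
def ln(d,v):
    c,k=ray(d,254.5,v); c=Rm.T@(c-o['ee_pos']);k=Rm.T@k; return c[:2],k[:2]
for va,vb in [(80.6,72.3),(80.6,72.8),(80.2,72.3)]:
    p,u=ln(a,va);q,v=ln(b,vb);s=np.linalg.solve(np.array([u,-v]).T,q-p);x=p+u*s[0];print('lip top edge in tool x %.1f y %.1f -> z %.1f'%(x[0],x[1],o['ee_pos'][2]-x[1]))
for y in (84,88,92):  # tool y of lip
    p,u=ln(b,72.3);print(y,p+u*(y-p[1])/u[1])
# tip from width
p=tip_tool
for th in (39,39.5,40): 
    t=np.radians(th);s=128;print(th,np.round([-s*np.cos(t)+5.5*np.sin(t),10+s*np.sin(t)+5.5*np.cos(t)],1))
```

```text
[248, 248, 248, 248, 248, 238, 188, 111, 74, 63, 61, 61] [248, 248, 248, 248, 248, 245, 212, 114, 68, 75, 135, 175]
cols 159.5 347.5
cols9 177.5 333.5
lip top edge in tool x -102.2 y 88.8 -> z 120.6
lip top edge in tool x -104.1 y 102.7 -> z 106.7
lip top edge in tool x -104.3 y 102.1 -> z 107.3
84 [-101.43917009   84.        ]
88 [-102.07527451   88.        ]
92 [-102.71137893   92.        ]
39 [-96.   94.8]
39.5 [-95.3  95.7]
40 [-94.5  96.5]
```

```bash
python3 -m inch '[0,0.15,0,0,0,0.3,0,0,0,0.37,0,0,0,0.37,0,0,-0.15,0.37,0,0,-0.3,0.37,0,0,-0.45,0.37,0,0,-0.45,0.37,0,0]'
python3 - <<'E'
from h import *
from cell import r
d=snap(r,'wrist','w11');o=r.get_obs();print(o['ee_pos'],o['orientation'],o['ft_force'],o['moment']);snap(r,'scene','s11')
im=d['image'][0:150,140:340];cv2.imwrite('pics/z11.png',cv2.resize(im,None,fx=4,fy=4,interpolation=cv2.INTER_CUBIC)[:,:,::-1])
a=load('s11')['image'][120:210,255:390];cv2.imwrite('pics/z11s.png',cv2.resize(a,None,fx=5.5,fy=5.5,interpolation=cv2.INTER_CUBIC)[:,:,::-1])
E
```

```text
time: 15.3
ee_pos: [730.7, 297.1, 200.3]
orientation: [-1.571, -0.0, 0.094]
ft_force: [-0.8, 0.5, -0.6]
grip_width: 19.8
[730.9613158  297.06805161 200.2932101 ] [-1.57054769e+00 -4.29799250e-04  9.35878876e-02] [ 0.07525281  0.70252685 -1.88299183] [ 0.04607922 -0.19111912 -0.03965187]
```

View pics/z11.png

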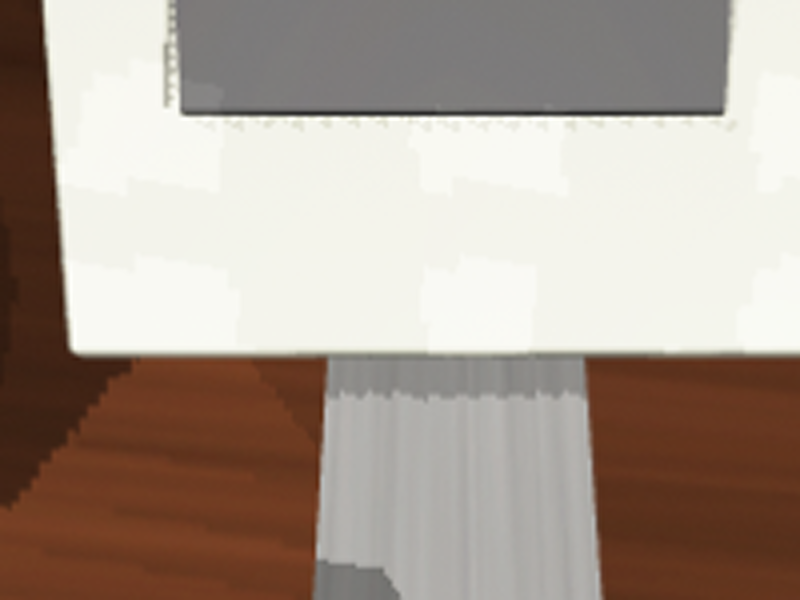

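View pics/z11s.png

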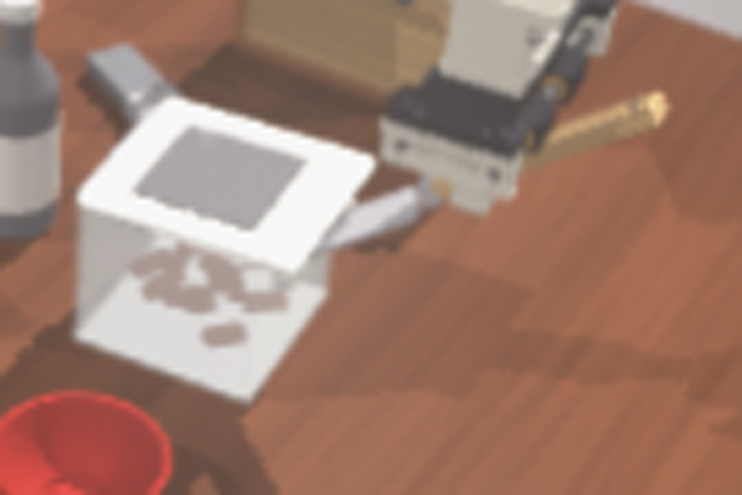

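```bash
python3 -m inch '[-0.1,0,0,0,-0.2,0,0,0,-0.2,-0.2,0,0,-0.2,-0.4,0,0,-0.25,-0.7,0,0,-0.28,-1,0,0,-0.3,-1.2,0,0,-0.3,-1.2,0,0]'
python3 - <<'E'
from h import *
from cell import r
d=snap(r,'wrist','w12');o=r.get_obs();print(o['ee_pos'],o['orientation'],o['ft_force'],o['moment']);snap(r,'scene','s12')
im=d['image'][0:190,140:340];cv2.imwrite('pics/z12.png',cv2.resize(im,None,fx=3,fy=3,interpolation=cv2.INTER_CUBIC)[:,:,::-1])
a=load('s12')['image'][100:210,255:390];cv2.imwrite('pics/z12s.png',cv2.resize(a,None,fx=5,fy=5,interpolation=cv2.INTER_CUBIC)[:,:,::-1])
E
```

```text
time: 16.2
ee_pos: [724.0, 296.5, 231.3]
orientation: [-1.57, -0.002, 0.093]
ft_force: [-0.7, -0.4, -1.2]
grip_width: 19.8
[723.83765955 296.37263121 230.64111458] [-1.57025324e+00 -8.98494936e-04  9.33109392e-02] [-0.53244727  0.00553583 -2.55535011] [ 0.03886827 -0.1995709   0.02409759]
```

View pics/z12.png

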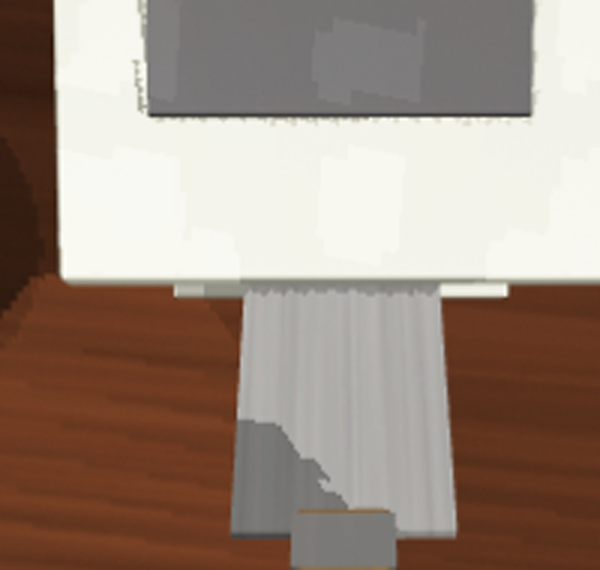

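View pics/z12s.png

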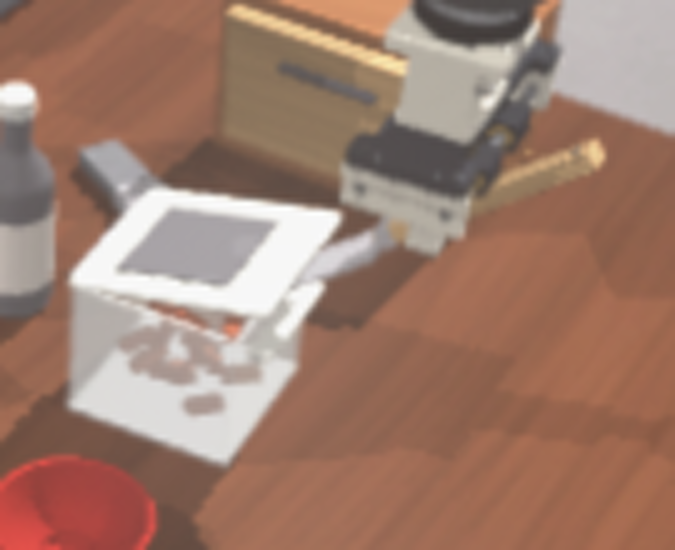

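```bash
python3 -m inch '[-0.1,-0.3,0,0,-0.2,-0.6,0,0,-0.33,-0.95,0,0,-0.48,-1.3,0,0,-0.62,-1.6,0,0,-0.8,-1.95,0,0,-0.95,-2.2,0,0,-0.95,-2.2,0,0]'
python3 - <<'E'
from h import *
from cell import r
d=snap(r,'wrist','w13');o=r.get_obs();print(o['ee_pos'],o['orientation'],o['ft_force'],o['moment']);snap(r,'scene','s13')
im=d['image'][0:190,140:340];cv2.imwrite('pics/z13.png',cv2.resize(im,None,fx=3,fy=3,interpolation=cv2.INTER_CUBIC)[:,:,::-1])
a=load('s13')['image'][90:210,255:390];cv2.imwrite('pics/z13s.png',cv2.resize(a,None,fx=5,fy=5,interpolation=cv2.INTER_CUBIC)[:,:,::-1])
E
```

```text
time: 17.1
ee_pos: [699.8, 294.3, 286.6]
orientation: [-1.57, -0.002, 0.094]
ft_force: [0.1, 0.0, -1.2]
grip_width: 20.2
[699.81835577 294.35428273 285.73064403] [-1.56997898e+00 -8.14136916e-04  9.35637514e-02] [ 0.16950455  0.38722428 -1.47177068] [ 0.09312513 -0.20239845  0.00535126]
```

View pics/z13.png

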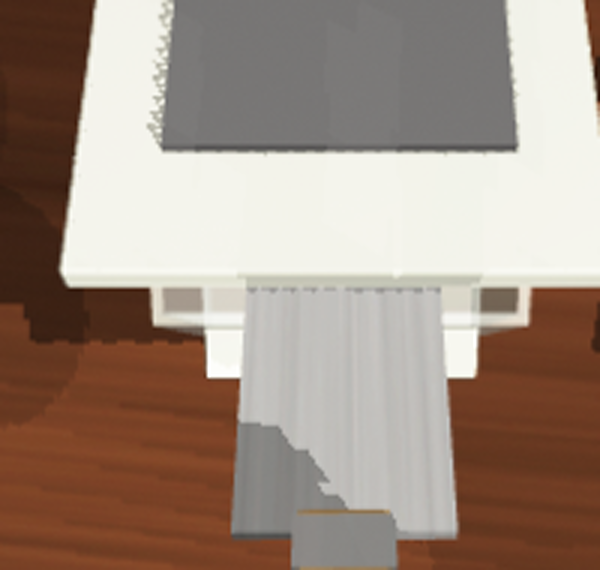

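View pics/z13s.png

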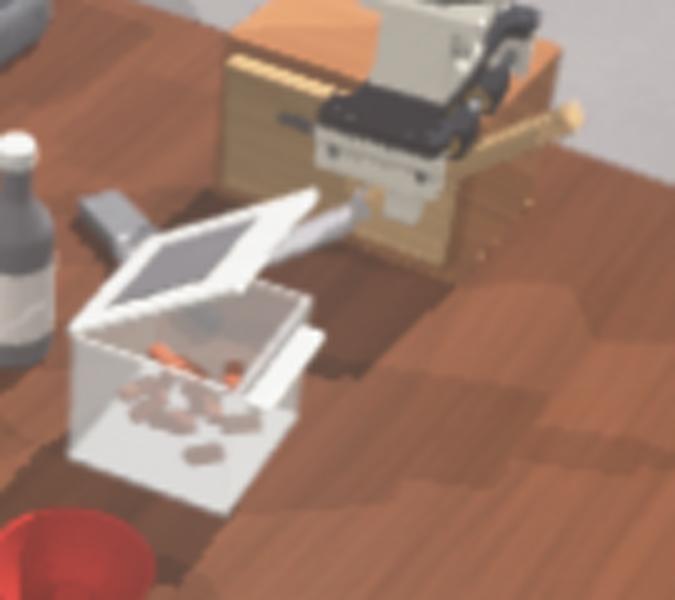

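```bash
python3 -m inch '[-0.2,-0.25,0,0,-0.4,-0.5,0,0,-0.65,-0.8,0,0,-0.95,-1.1,0,0,-1.3,-1.38,0,0,-1.7,-1.65,0,0,-2.1,-1.9,0,0,-2.1,-1.9,0,0]'
python3 - <<'E'
from h import *
from cell import r
d=snap(r,'wrist','w14');o=r.get_obs();print(o['ee_pos'],o['orientation'],o['ft_force'],o['moment']);snap(r,'scene','s14')
im=d['image'][0:190,140:340];cv2.imwrite('pics/z14.png',cv2.resize(im,None,fx=3,fy=3,interpolation=cv2.INTER_CUBIC)[:,:,::-1])
a=load('s14')['image'][80:210,255:390];cv2.imwrite('pics/z14s.png',cv2.resize(a,None,fx=4.6,fy=4.6,interpolation=cv2.INTER_CUBIC)[:,:,::-1])
E
```

```text
time: 18.0
ee_pos: [646.8, 289.3, 334.7]
orientation: [-1.57, -0.002, 0.094]
ft_force: [0.9, 0.1, -1.2]
grip_width: 19.8
[647.20625658 289.32124268 333.8586272 ] [-1.56977010e+00 -1.54791425e-03  9.39822666e-02] [ 0.36110193  0.0299968  -1.87625023] [ 0.06015255 -0.29291755 -0.00963451]
```

View pics/z14.png

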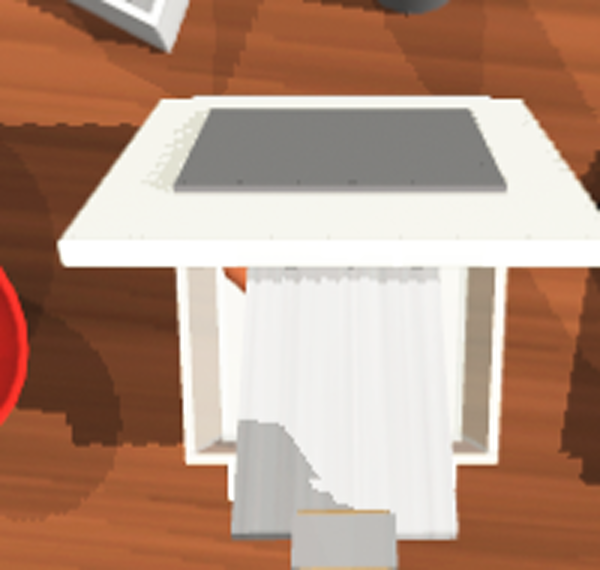

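View pics/z14s.png

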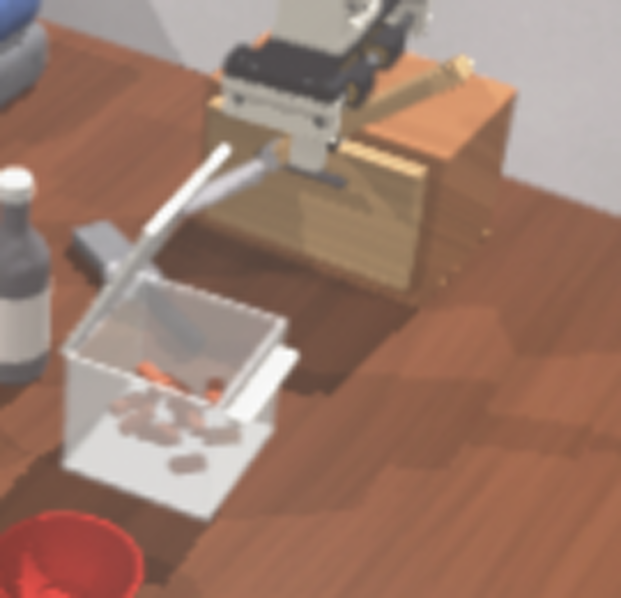

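```bash
python3 -m inch '[0.4,0.1,0,0,1,0.3,0,0,1.7,0.3,0,0,2.2,0.3,-0.3,0.3,2.4,0.3,-1.2,1.2,2.4,0.3,-2.6,2.5,2.4,0.2,-4.1,4,2.4,0.1,-5.4,5.4]'
python3 - <<'E'
from h import *
from cell import r
snap(r,'scene','s15');snap(r,'top','t15')
o=r.get_obs();print(o['ee_pos'],o['joint_pos'])
plan(o,[630,-90,310],-45);plan(o,[558,-312,290],-71)
a=load('s15')['image'][80:210,225:390];cv2.imwrite('pics/z15s.png',cv2.resize(a,None,fx=4.6,fy=4.6,interpolation=cv2.INTER_CUBIC)[:,:,::-1])
E
```

```text
time: 18.9
ee_pos: [721.1, 158.0, 328.7]
orientation: [-1.572, 0.001, -0.385]
ft_force: [0.8, 0.8, -1.6]
grip_width: 20.0
[721.54890658 155.46531231 329.88867975] [ 4.75572387e-01  4.34612249e-01  3.01062629e-01  9.88599639e-04
 -1.43766446e+00 -2.43366420e+00]
az now -22.18  units x 0.32 y 0.81 z -10.47 turn 4.56
az now -22.18  units x 1.00 y 1.61 z -19.78 turn 9.76
```

View pics/z15s.png

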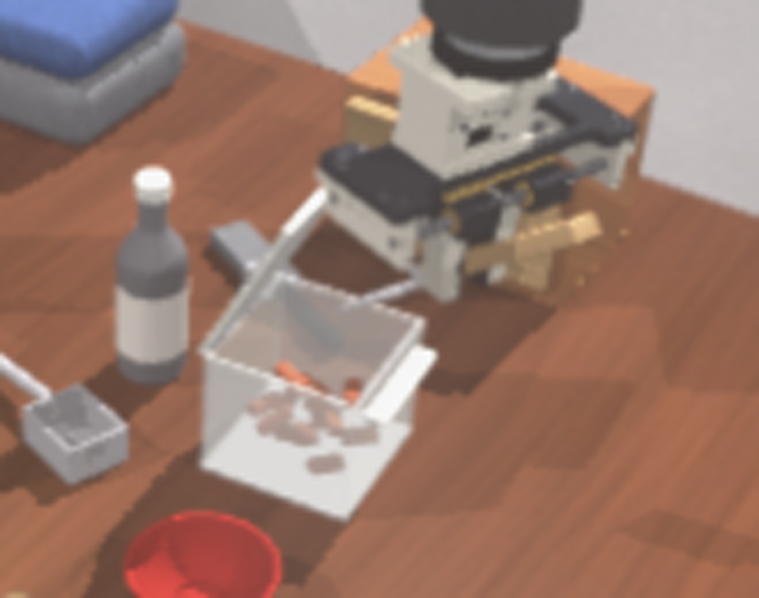

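```bash
python3 -m inch '[0,0.1,-0.4,0.2,0,0.2,-1.4,0.6,0.1,0.3,-2.9,1.2,0.1,0.5,-4.6,2,0.2,0.6,-6.4,2.9,0.2,0.7,-8.1,3.7,0.3,0.8,-9.5,4.4,0.3,0.8,-10.5,4.6]'
python3 - <<'E'
from h import *
from cell import r
o=r.get_obs();print(o['ee_pos'],o['joint_pos'])
plan(o,[558,-312,270],-71)
E
```

```text
time: 19.8
ee_pos: [629.2, -88.2, 309.1]
orientation: [-1.572, 0.001, -0.782]
ft_force: [0.1, 0.0, -1.2]
grip_width: 19.7
[629.21762514 -88.23534679 309.05378008] [ 1.67270987e-01  2.65079803e-01  9.34024694e-03 -1.06655022e-04
 -1.31614120e+00 -2.52036179e+00]
az now -44.82  units x 4.29 y 1.57 z -8.36 turn 5.24
```

```bash
python3 -m inch '[0.1,0,-0.3,0.2,0.5,0.1,-1.2,0.7,1.2,0.3,-2.5,1.5,2,0.5,-4,2.5,2.9,0.8,-5.7,3.6,3.7,1.1,-7.2,4.6,4.2,1.4,-8.2,5.2,4.3,1.6,-8.4,5.2]'
python3 - <<'E'
from h import *
from cell import r
d=snap(r,'wrist','w16');o=r.get_obs();print(o['ee_pos'],o['joint_pos'],o['orientation'])
E
```

```text
time: 20.6
ee_pos: [558.2, -313.4, 268.5]
orientation: [-1.572, 0.001, -1.237]
ft_force: [0.5, 0.5, -2.5]
grip_width: 19.8
[ 558.17893272 -312.69010057  267.72550218] [-2.06355650e-01  2.93392391e-01 -4.49197058e-02 -3.34605389e-04
 -1.23497272e+00 -2.59945783e+00] [-1.57276515e+00  1.55436382e-03 -1.23512935e+00]
```

View pics/w16.png

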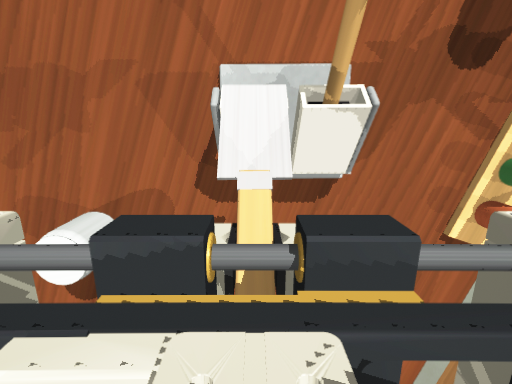

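Run:
```python
from h import *
from cell import r
d=load('w16');o=r.get_obs()
im=d['image'][50:200,200:390];cv2.imwrite('pics/z16.png',cv2.resize(im,None,fx=4,fy=4,interpolation=cv2.INTER_CUBIC)[:,:,::-1])
for z in (108,113,118):
    for u,v in [(302,87),(366,85)]:
        print(z,np.round(totool(o,onz(d,u,v,z)),1))
```

```text
108 [-99.  159.8  47.2]
108 [-100.6  159.7  109.5]
113 [-98.5 154.8  46.4]
113 [-100.   154.7  107.7]
118 [-97.9 149.8  45.6]
118 [-99.4 149.7 105.8]
```

View pics/z16.png

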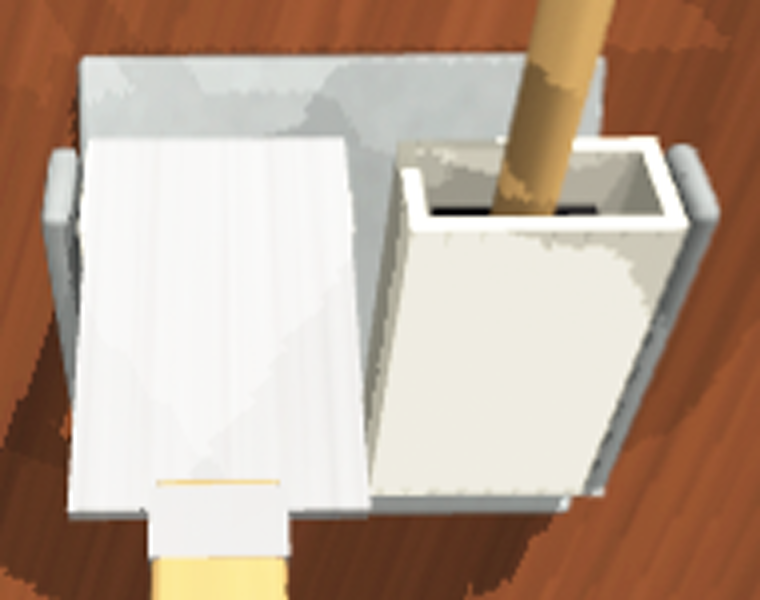

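Run:
```python
from h import *
from cell import r
d=load('w16');o=r.get_obs()
q=lambda u,v:Z('w16',u,v,x0=200,y0=50,k=4)
for z,n,(a,b) in [(110,'upper',((408,234),(687,231))),(113,'upper',((408,234),(687,231))),(116,'upper',((408,234),(687,231))),(86,'lower',((398,140),(660,137))),(49,'rear',((375,495),(590,495)))]:
    A=totool(o,onz(*q(*a),z));B=totool(o,onz(*q(*b),z));print(n,z,np.round(A,1),np.round(B,1),'W',round(np.linalg.norm(A-B),1))
A=(onz(*q(408,234),113)+onz(*q(687,231),113))/2
print('brush well upper edge mid',A)
```

```text
upper 110 [-79.2 157.8  47.4] [-79.7 157.6 116.2] W 68.8
upper 113 [-79.1 154.8  46.9] [-79.5 154.6 115. ] W 68.1
upper 116 [-78.9 151.8  46.4] [-79.4 151.6 113.8] W 67.4
lower 86 [-103.8  181.8   47.6] [-104.3  181.7  116.2] W 68.6
rear 49 [ -2.7 218.6  50. ] [ -2.6 218.5 118.2] W 68.2
brush well upper edge mid [ 608.12318237 -211.0185001   113.        ]
```

```bash
python3 -m inch '[0,0.7,0,0,0,1.6,0,0,0,2.3,0,0,0.1,2.8,0,0,0.35,3.2,0,0,0.6,3.6,0,0,0.8,4,0,0,0.85,4.1,0,0]'
python3 - <<'E'
from h import *
from cell import r
d=snap(r,'wrist','w17');o=r.get_obs();print(o['ee_pos'],o['ft_force'],o['moment'],o['orientation'],o['grip_width'])
E
```

```text
time: 21.45
ee_pos: [566.3, -331.8, 166.1]
orientation: [-1.571, 0.001, -1.234]
ft_force: [0.6, 3.3, 1.5]
grip_width: 19.6
[ 566.26306411 -331.74172576  166.19492384] [ 0.32302129  2.24652905 -0.12399436] [ 1.14039032 -0.18073913 -0.13924955] [-1.57132989e+00  6.50944412e-04 -1.23380950e+00] 20.038401369929648
```

View pics/w17.png

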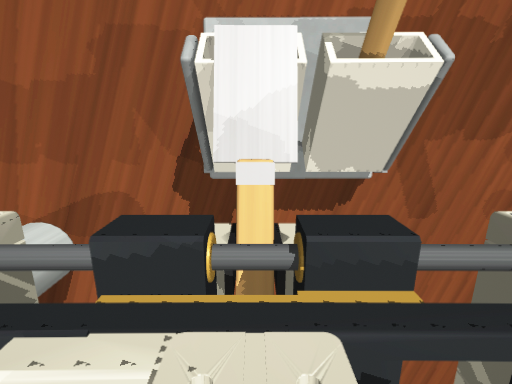

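```bash
python3 -m inch '[0.1,0.4,0,0,0.2,0.8,0,0,0.3,1.2,0,0,0.33,1.6,0,0,0.32,2,0,0,0.28,2.4,0,0,0.2,2.8,0,0,0.2,2.8,0,0]'
python3 - <<'E'
from h import *
from cell import r
d=snap(r,'wrist','w18');o=r.get_obs();print(o['ee_pos'],o['ft_force'],o['moment'],o['orientation'],o['grip_width']);snap(r,'scene','s18')
a=load('s18')['image'][190:320,130:290];cv2.imwrite('pics/z18s.png',cv2.resize(a,None,fx=4.4,fy=4.4,interpolation=cv2.INTER_CUBIC)[:,:,::-1])
E
```

```text
time: 22.3
ee_pos: [567.1, -335.6, 95.5]
orientation: [-1.572, 0.001, -1.233]
ft_force: [1.3, -1.1, 0.7]
grip_width: 19.6
[ 567.24268159 -335.68814897   96.20970659] [ 0.5709465  -0.81562067 -0.81443575] [-0.14413975 -0.26836475 -0.02701331] [-1.57226750e+00  1.17513921e-03 -1.23308217e+00] 19.423729204555457
```

View pics/w18.png

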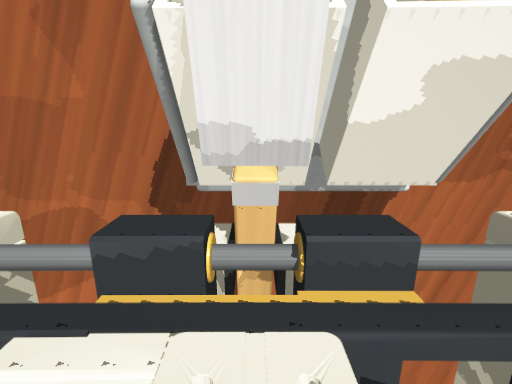

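View pics/z18s.png

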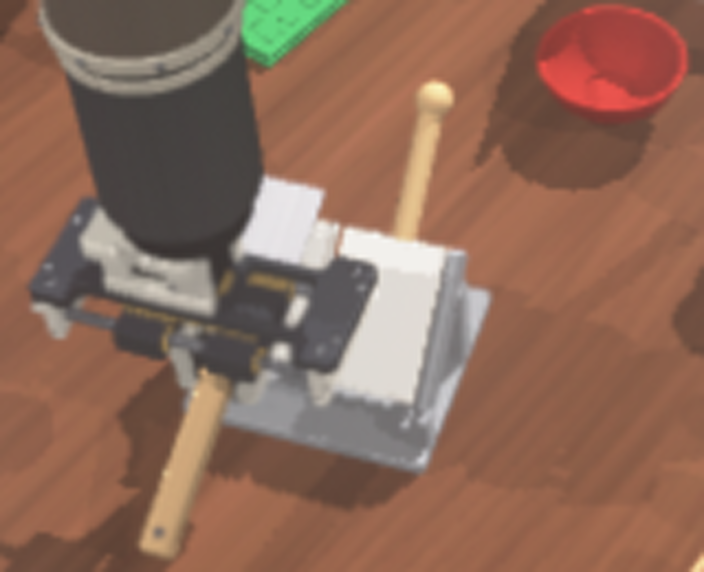

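```bash
python3 -m inch '[0,0.1,0,0,-0.03,0.2,0,0,-0.07,0.3,0,0,-0.1,0.4,0,0,-0.15,0.5,0,0,-0.18,0.55,0,0,-0.18,0.55,0,0,-0.18,0.55,0,0]'
python3 - <<'E'
from h import *
from cell import r
d=snap(r,'wrist','w19');o=r.get_obs();print(o['ee_pos'],o['ft_force'],o['moment'],o['orientation'],o['grip_width']);snap(r,'scene','s19')
Rm=rpy(o['orientation'])
for th in (15,20,25,30):
    t=np.radians(-th)
    def pt(s,x,lat): return o['ee_pos']+Rm@np.array([-s*np.cos(t)+x*np.sin(t),10+s*np.sin(t)+x*np.cos(t),lat])
    print(th,[np.round(proj(d,pt(s,x,l))).tolist() for s,x,l in [(48,4,-24),(48,4,24),(48,-7,-10),(48,-7,10),(80,4,-24),(80,4,24)]])
E
```

```text
time: 23.2
ee_pos: [566.5, -332.1, 83.6]
orientation: [-1.571, -0.0, -1.233]
ft_force: [1.0, -3.0, 1.1]
grip_width: 19.8
[ 566.49845471 -332.13106892   83.63050876] [ 1.40329216 -3.32584888  0.49632022] [-1.0170675  -0.45131674 -0.04131039] [-1.57059472e+00 -4.14203547e-04 -1.23319450e+00] 19.87231089056181
15 [[203.0, 164.0], [303.0, 164.0], [230.0, 174.0], [275.0, 174.0], [196.0, 94.0], [310.0, 94.0]]
20 [[201.0, 167.0], [304.0, 167.0], [230.0, 179.0], [276.0, 179.0], [193.0, 97.0], [313.0, 97.0]]
25 [[200.0, 171.0], [306.0, 171.0], [229.0, 186.0], [276.0, 186.0], [189.0, 102.0], [316.0, 102.0]]
30 [[199.0, 176.0], [307.0, 176.0], [229.0, 194.0], [277.0, 194.0], [186.0, 109.0], [319.0, 109.0]]
```

View pics/w19.png

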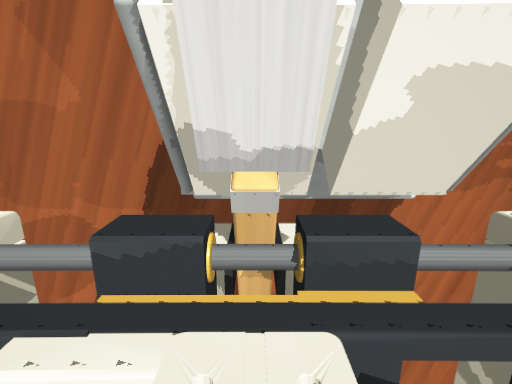

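```bash
python3 -m inch '[0,-0.6,0,0,0,-1.8,0,0,0,-3.2,0,0,-0.2,-4.6,0,0,-0.9,-5.6,0,0,-2.1,-6.1,0,0,-3.6,-6.3,0,0,-5.2,-6.3,0,0]'
python3 -m inch '[-0.6,0,0,0,-1.6,0,0,0,-2.7,0,0,0,-3.6,0,0,0,-4.2,0,0,0,-4.3,0,0,0,-4.3,0,0.04,0,-4.3,0,0.04,0]'
python3 - <<'E'
from h import *
from cell import r
d=snap(r,'wrist','w20');snap(r,'scene','s20');o=r.get_obs();print(o['ee_pos'],o['ft_force'],o['moment'],o['orientation'],o['joint_pos'])
L=np.array([-.3256,.9455]);P0=np.array([558.18,-312.69]);print('h',-18.1+L@(o['ee_pos'][:2]-P0),'lat',np.array([.9455,.3256])@(o['ee_pos'][:2]-P0))
a=load('s20')['image'][160:320,130:300];cv2.imwrite('pics/z20s.png',cv2.resize(a,None,fx=3.7,fy=3.7,interpolation=cv2.INTER_CUBIC)[:,:,::-1])
E
```

```text
time: 24.1
ee_pos: [522.6, -208.1, 242.5]
orientation: [-1.57, -0.0, -1.234]
ft_force: [0.7, 0.7, -0.9]
grip_width: 19.8
time: 24.9
ee_pos: [488.8, -107.7, 241.2]
orientation: [-1.571, -0.0, -1.233]
ft_force: [0.2, 0.5, -1.8]
grip_width: 19.7
[ 488.71700475 -107.95460641  240.97276623] [ 0.3306597  -0.37753091 -1.85710135] [-0.16693253 -0.22638855 -0.02103835] [-1.57121347e+00  6.19975614e-05 -1.23389703e+00] [ 1.75879448e-01  7.72444671e-02 -3.79818686e-01  6.33084498e-06
 -1.11415486e+00 -2.98057559e+00]
h 198.0944658967548 lat 0.9845821432335211
```

View pics/w20.png

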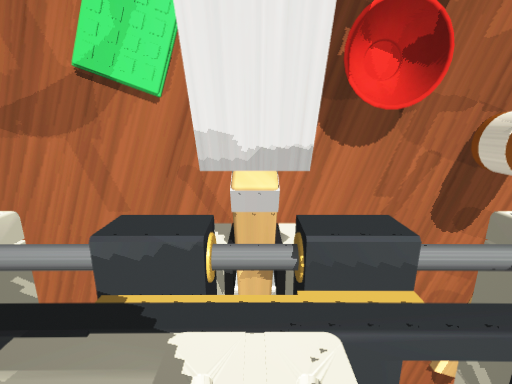

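View pics/z20s.png

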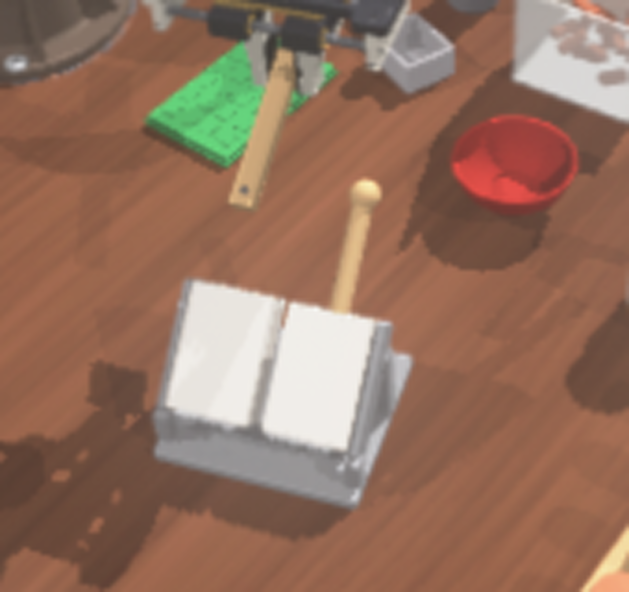

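```bash
cat >> h.py <<'E'
def sc(o,s,x,lat,phi,drop=10,):
    """point on scraper in world: s along blade from grip, x toward lower side, phi pitch blade-up deg"""
    t=np.radians(-phi); Rm=rpy(o['orientation'])
    return o['ee_pos']+Rm@np.array([-s*np.cos(t)+x*np.sin(t),drop+s*np.sin(t)+x*np.cos(t),lat])
E
python3 - <<'E'
from h import *
from cell import r
o=r.get_obs();d=load('s20')
for phi in (22,24,26,28,30):
    print(phi,[np.round((proj(d,sc(o,*p,phi))-[130,160])*3.7).tolist() for p in [(-122,-7,-10),(-122,-7,10),(-111,-7,0),(-122,7,-10),(-122,7,10)]])
E
```

```text
22 [[223.0, 204.0], [248.0, 209.0], [240.0, 193.0], [228.0, 211.0], [253.0, 216.0]]
24 [[225.0, 206.0], [250.0, 211.0], [242.0, 195.0], [229.0, 213.0], [254.0, 218.0]]
26 [[226.0, 208.0], [251.0, 214.0], [243.0, 197.0], [231.0, 214.0], [255.0, 219.0]]
28 [[228.0, 210.0], [252.0, 216.0], [244.0, 199.0], [232.0, 216.0], [257.0, 221.0]]
30 [[229.0, 212.0], [254.0, 217.0], [245.0, 201.0], [234.0, 217.0], [258.0, 222.0]]
```

Run:
```python
from h import *
a=load('s20')['image'][170:222,185:215];cv2.imwrite('pics/z20b.png',cv2.resize(a,None,fx=11,fy=11,interpolation=cv2.INTER_CUBIC)[:,:,::-1])
```

```text
(no output)
```

View pics/z20b.png

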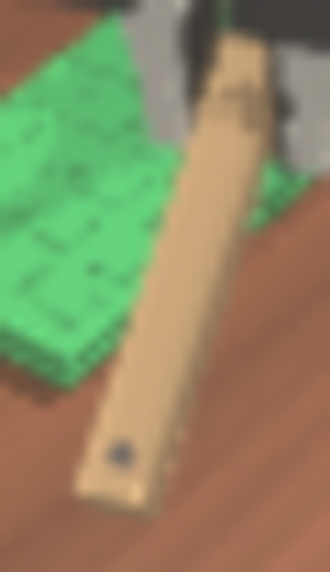

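Run:
```python
from h import *
from cell import r
from scipy.optimize import least_squares
o=r.get_obs()
o9=dict(ee_pos=np.array([742.48,298.0,251.63]),orientation=np.array([-1.5709,0,.1055]))
d=load('s9');print('s9 pred butt corners',[np.round(proj(d,sc(o9,*p,-40)),1).tolist() for p in [(-122,-7,-10),(-122,-7,10),(-122,7,10),(-122,7,-10),(-111,-7,0)]])
a=d['image'][110:150,350:395];cv2.imwrite('pics/z9b.png',cv2.resize(a,None,fx=12,fy=12,interpolation=cv2.INTER_CUBIC)[:,:,::-1])
w=load('w20');im=w['image'][150:215,190:320];cv2.imwrite('pics/z20w.png',cv2.resize(im,None,fx=6,fy=6,interpolation=cv2.INTER_CUBIC)[:,:,::-1])
```

```text
s9 pred butt corners [[379.1, 126.7], [380.9, 123.7], [383.0, 127.4], [381.3, 130.5], [376.9, 126.4]]
```

View pics/z9b.png

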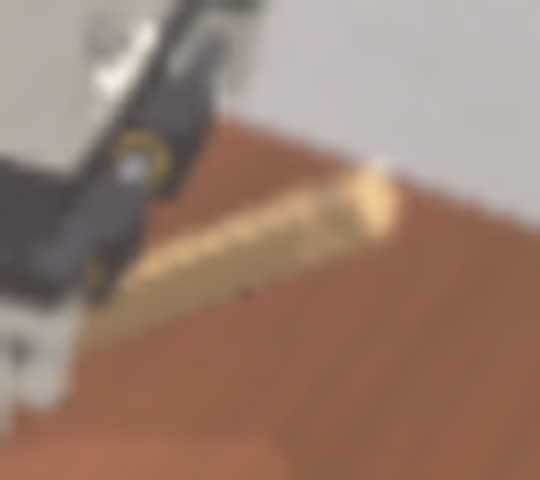

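View pics/z20w.png

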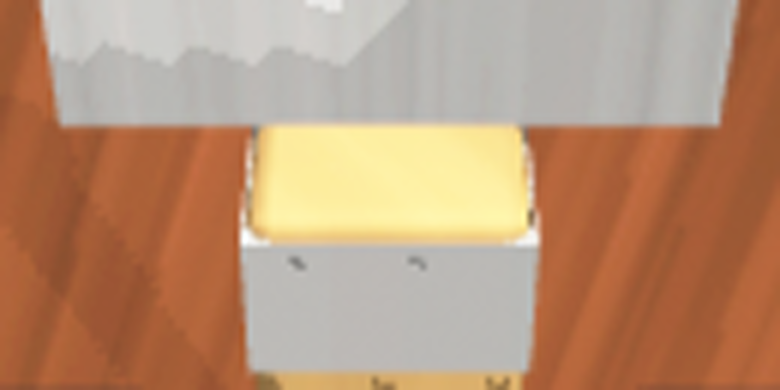

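Run:
```python
from h import *
from cell import r
from scipy.optimize import least_squares
o=r.get_obs();s=load('s20');w=load('w20')
def res(p,full=False):
    phi,ds,dr=p
    q=[]
    a=proj(s,sc(o,-111+ds,-7,0,phi,dr));q+=list(a-[195.4,210.7])
    a=proj(s,sc(o,-122+ds,-7,0,phi,dr));q+=[a[1]-214.3]
    for l,c in((-24,200),(24,309.3)):
        a=proj(w,sc(o,48+ds,4,l,phi,dr));q+=list(a-[c,170.4])
    for l,c in((-10.5,230),(10.5,280)):
        a=proj(w,sc(o,48+ds,-7,l,phi,dr));q+=list(a-[c,190.4])
    return np.array(q)
f=least_squares(res,[26,0,10]);print(f.x,np.round(f.fun,1))
B=sc(o,-122+f.x[1],0,0,f.x[0],f.x[2]);print('butt',B,'tool',totool(o,B))
```

```text
[27.35152151  1.76372824  6.46732271] [ 0.5  1.5  1.6 -2.9  1.6 -1.2  1.8 -3.6 -1.7 -1.6 -1.7]
butt [ 523.99364398 -208.75036125  179.25646157] tool [1.06794391e+02 6.17096892e+01 4.75684627e-14]
```

```bash
python3 -m inch '[0,0.3,0,0,0,0.8,0,0,0,1.3,0,0,0,1.8,0,0,0,2.2,0,0,0,2.38,0,0,0,2.38,0,0,0,2.38,0,0]'
python3 - <<'E'
from h import *
from cell import r
d=snap(r,'wrist','w21');snap(r,'scene','s21');snap(r,'top','t21');o=r.get_obs();print(o['ee_pos'],o['ft_force'])
L=np.array([-.3256,.9455]);P0=np.array([558.18,-312.69]);print('h',-18.1+L@(o['ee_pos'][:2]-P0),'lat',np.array([.9455,.3256])@(o['ee_pos'][:2]-P0))
a=load('s21')['image'][190:300,150:270];cv2.imwrite('pics/z21s.png',cv2.resize(a,None,fx=5.4,fy=5.4,interpolation=cv2.INTER_CUBIC)[:,:,::-1])
a=load('t21')['image'][160:250,260:350];cv2.imwrite('pics/z21t.png',cv2.resize(a,None,fx=6,fy=6,interpolation=cv2.INTER_CUBIC)[:,:,::-1])
E
```

```text
time: 25.8
ee_pos: [488.9, -107.4, 181.8]
orientation: [-1.57, -0.0, -1.233]
ft_force: [-0.2, 0.1, -1.2]
grip_width: 19.8
[ 488.95593365 -107.38449724  182.12818642] [-0.24181843  0.13044486 -1.46566929]
h 198.55570885996718 lat 1.39611696572037
```

View pics/z21s.png

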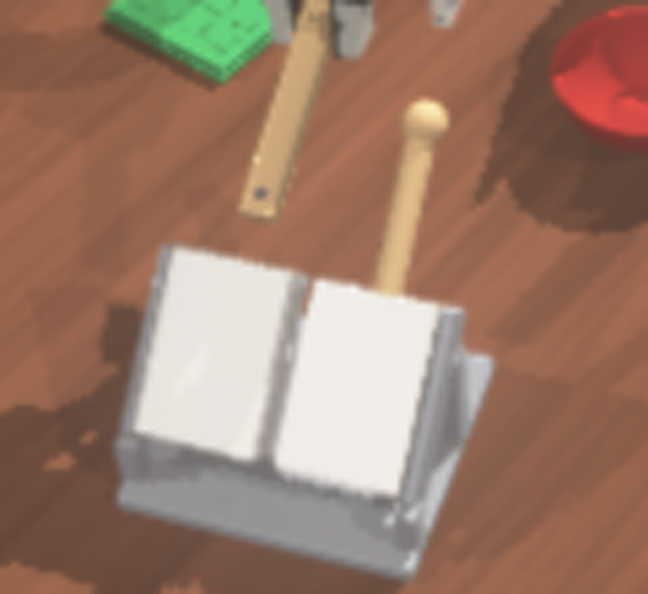

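View pics/z21t.png

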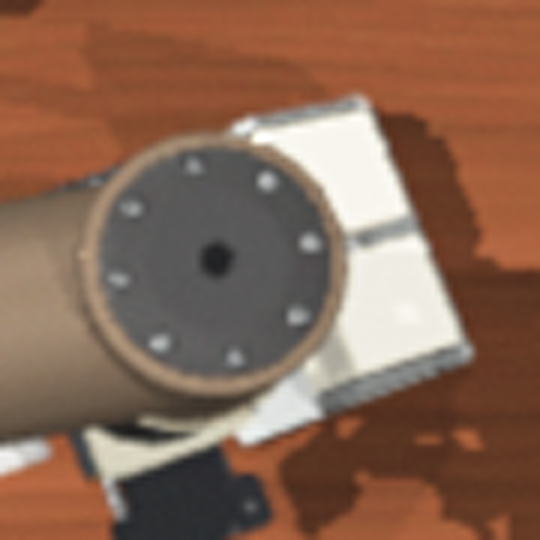

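Run:
```python
from h import *
from cell import r
o=r.get_obs();s=load('s21')
L=np.array([-.3256,.9455,0]);P0=np.array([558.18,-312.69,0]);N=np.array([.9455,.3256,0])
def hz(P): return (-18.1+L@(P-P0)*1.0, N@(P-P0), P[2])
q=lambda u,v:Z('s21',u,v,x0=150,y0=190,k=5.4)
for n,p in [('scr edge L',(172,246)),('scr edge R',(304,272)),('br edge L',(315,280)),('br edge R',(440,303))]:
    c,k=ray(*q(*p)); t=(61.2+18.1-L@(c-P0))/(L@k); print(n,np.round(hz(c+k*t),1))
# butt: hole & end, intersect lateral planes
for n,p,lat in [('hole',(261,193),1.4),('endTL',(240,210),1.4-10),('endTR',(274,217),1.4+10)]:
    c,k=ray(*q(*p)); 
    t=(lat-N@(c-P0))/(N@k); H=hz(c+k*t); x=.643*H[0]-.766*(H[2]-42); z=.766*H[0]+.643*(H[2]-42); print(n,np.round(H,1),'well x %.1f z %.1f'%(x,z))
for phi,ds,dr in [(27.35,1.76,6.5)]:
  for p in [(-111+ds,-7,0),(-122+ds,-7,-10),(-122+ds,-7,10),(-122+ds,0,0)]:
    H=hz(sc(o,*p,phi,dr));print('pred',np.round(H,1),'x %.1f z %.1f'%(.643*H[0]-.766*(H[2]-42),.766*H[0]+.643*(H[2]-42)), np.round((proj(s,sc(o,*p,phi,dr))-[150,190])*5.4))
```

```text
scr edge L [ 61.2 -35.6 122.2]
scr edge R [ 61.2  39.9 126. ]
br edge L [ 61.2  45.6 121.5]
br edge R [ 61.2 114.6 126.1]
hole [ 99.3   1.4 135.4] well x -7.7 z 136.1
endTL [ 91.8  -8.6 126.7] well x -5.9 z 124.8
endTR [ 91.1  11.4 128.1] well x -7.4 z 125.2
pred [ 98.3   2.1 131.7] x -5.5 z 133.0 [260. 197.]
pred [ 88.5  -7.9 126.6] x -7.9 z 122.2 [237. 213.]
pred [ 88.6  12.1 126.6] x -7.9 z 122.3 [272. 220.]
pred [ 91.7   2.1 120.4] x -1.1 z 120.7 [257. 220.]
```

Run:
```python
from h import *
im=load('w17')['image'][0:190,180:460];cv2.imwrite('pics/z17.png',cv2.resize(im,None,fx=2.8,fy=2.8,interpolation=cv2.INTER_CUBIC)[:,:,::-1])
```

```text
(no output)
```

View pics/z17.png

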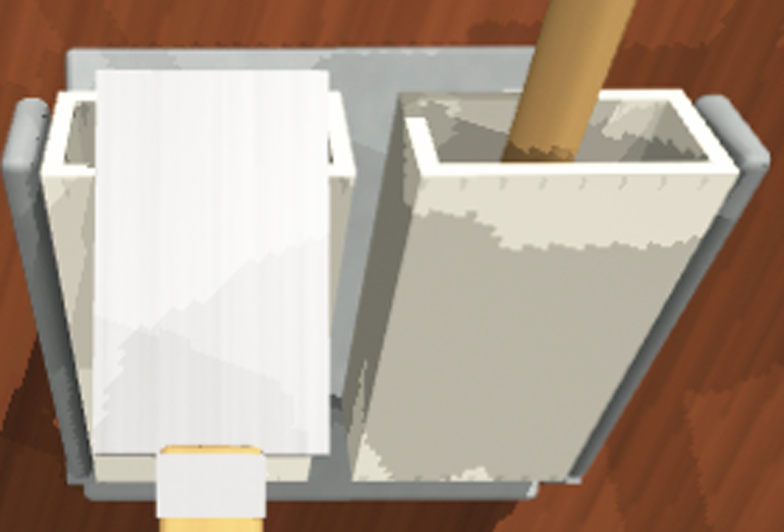

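Run:
```python
from h import *
L=np.array([-.3256,.9455,0]);P0=np.array([558.18,-312.69,0]);N=np.array([.9455,.3256,0])
def hz(P): return np.round((-18.1+L@(P-P0), N@(P-P0), P[2]),1)
a=lambda u,v:Z('w16',u,v,x0=200,y0=50,k=4)
b=lambda u,v:Z('w17',u,v,x0=180,y0=0,k=2.8)
for n,p,q in [('upR',(687,231),(738,175)),('upL',(408,234),(418,176)),('loR',(660,137),(685,92)),('rearR',(590,495),(575,480)),('rearL',(375,495),(350,480))]:
    x,e=tri([a(*p),b(*q)]);print(n,hz(x),np.round(e,1))
p=b(41,176);q=b(355,176)
for z in(113,117,121,125): A=onz(*p,z);B=onz(*q,z);A2=onz(*b(418,176),z);B2=onz(*b(738,175),z);print(z,hz(A),hz(B),np.linalg.norm(A-B),hz(A2),hz(B2),np.linalg.norm(A2-B2))
```

```text
upR [ 61.9 111.6 119.7] [0.2 0.2]
upL [ 61.   44.4 123.5] [0.2 0.2]
loR [ 86.5 114.9  88. ] [0.3 0.3]
rearR [-12.5 114.1  59.8] [0.3 0.3]
rearL [-23.8  56.9  -3.9] [0.4 0.4]
113 [ 62.6 -34.9 113. ] [ 63.   33.2 113. ] 68.0996011396125 [ 63.1  46.8 113. ] [ 63.4 115.6 113. ] 68.83925077167973
117 [ 61.9 -34.1 117. ] [ 62.3  32.5 117. ] 66.63120355485002 [ 62.3  45.8 117. ] [ 62.6 113.2 117. ] 67.3549044924296
121 [ 61.1 -33.4 121. ] [ 61.5  31.8 121. ] 65.16280597008746 [ 61.6  44.9 121. ] [ 61.8 110.7 121. ] 65.87055821317956
125 [ 60.4 -32.6 125. ] [ 60.8  31.1 125. ] 63.69440838532497 [ 60.8  43.9 125. ] [ 61.1 108.3 125. ] 64.38621193392954
```

```bash
python3 -m inch '[0.15,0.13,-0.03,0,0.4,0.34,-0.05,0,0.7,0.59,-0.05,0,1,0.84,-0.05,0,1.25,1.05,-0.05,0,1.45,1.22,-0.05,0,1.53,1.29,-0.05,0,1.53,1.29,-0.05,0]'
python3 - <<'E'
from h import *
from cell import r
d=snap(r,'wrist','w22');snap(r,'scene','s22');o=r.get_obs();print(o['ee_pos'],o['ft_force'],o['moment'])
a=load('s22')['image'][180:300,150:270];cv2.imwrite('pics/z22s.png',cv2.resize(a,None,fx=5,fy=5,interpolation=cv2.INTER_CUBIC)[:,:,::-1])
E
```

```text
time: 26.75
ee_pos: [500.0, -144.2, 148.9]
orientation: [-1.572, 0.0, -1.234]
ft_force: [-0.7, -0.5, -2.0]
grip_width: 19.6
[ 500.1596837  -143.938561    149.42213499] [ 0.35577698 -0.0097846  -1.3474495 ] [-0.16182831 -0.14106459  0.01107631]
```

View pics/z22s.png

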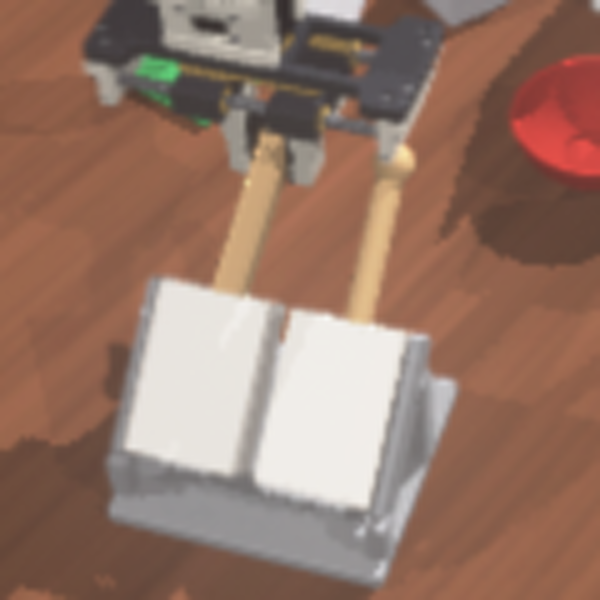

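```bash
python3 -m inch '[0.2,0.12,0,0,0.5,0.28,0,0,0.8,0.43,0,0,1.05,0.55,0,0,1.3,0.65,0,0,1.45,0.7,0,0,1.5,0.72,0,0,1.5,0.72,0,0]'
python3 - <<'E'
from h import *
from cell import r
d=snap(r,'wrist','w23');snap(r,'scene','s23');o=r.get_obs();print(o['ee_pos'],o['ft_force'],o['moment'])
a=load('s23')['image'][180:300,150:270];cv2.imwrite('pics/z23s.png',cv2.resize(a,None,fx=5,fy=5,interpolation=cv2.INTER_CUBIC)[:,:,::-1])
E
```

```text
time: 27.65
ee_pos: [512.6, -179.3, 130.9]
orientation: [-1.571, 0.001, -1.234]
ft_force: [-0.5, 4.5, -1.1]
grip_width: 19.8
[ 512.51831611 -179.30663737  130.94506773] [ 0.41516158  3.54495358 -1.21618703] [ 1.70573056 -0.04482234  0.05511218]
```

View pics/z23s.png

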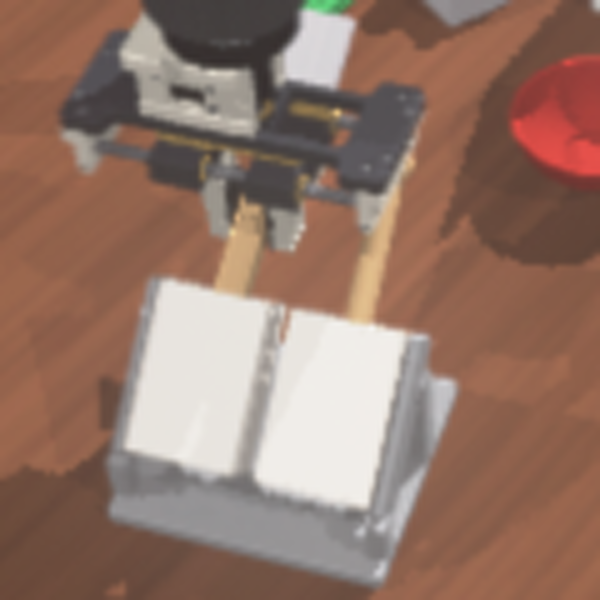

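View pics/w23.png

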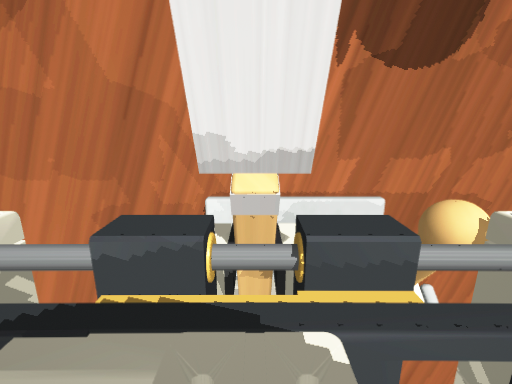

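```bash
python3 -m inch '[0.1,0.04,0,0,0.2,0.08,0,0,0.3,0.12,0,0,0.4,0.16,0,0,0.5,0.2,0,0,0.5,0.2,0,0,0.5,0.2,0,0,0.5,0.2,0,0]'
python3 - <<'E'
from h import *
from cell import r
d=snap(r,'wrist','w24');snap(r,'scene','s24');o=r.get_obs();print(o['ee_pos'],o['ft_force'],o['moment'],o['grip_width'])
a=load('s24')['image'][180:300,150:270];cv2.imwrite('pics/z24s.png',cv2.resize(a,None,fx=5,fy=5,interpolation=cv2.INTER_CUBIC)[:,:,::-1])
E
```

```text
time: 28.55
ee_pos: [516.7, -191.2, 126.2]
orientation: [-1.571, -0.0, -1.233]
ft_force: [1.6, 2.9, -3.8]
grip_width: 20.0
[ 516.72482317 -191.21239726  126.24677563] [ 1.60551716  1.24583479 -3.2976511 ] [ 0.97606426 -0.57203349  0.04042685] 19.534096581308344
```

View pics/w24.png

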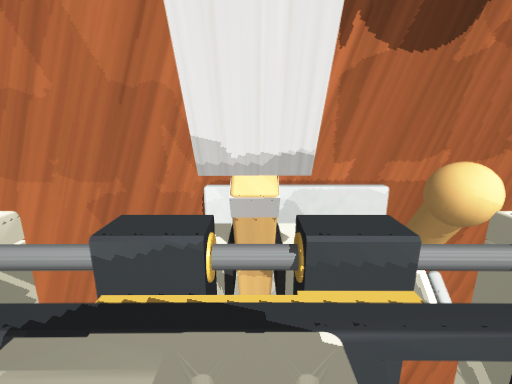

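View pics/z24s.png

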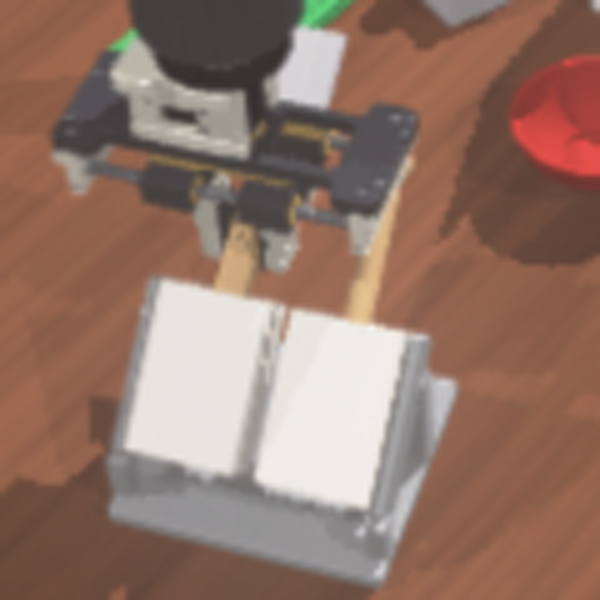

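```bash
python3 -m inch '[0.08,0.04,0,0,0.16,0.08,0,0,0.24,0.12,0,0,0.32,0.17,0,0,0.4,0.22,0,0,0.45,0.26,0,0,0.45,0.26,0,0,0.45,0.26,0,0]'
python3 - <<'E'
from h import *
from cell import r
d=snap(r,'wrist','w25');snap(r,'scene','s25');o=r.get_obs();print(o['ee_pos'],o['ft_force'],o['moment'],o['grip_width'])
a=load('s25')['image'][180:300,150:270];cv2.imwrite('pics/z25s.png',cv2.resize(a,None,fx=5,fy=5,interpolation=cv2.INTER_CUBIC)[:,:,::-1])
E
```

```text
time: 29.45
ee_pos: [519.5, -201.7, 119.5]
orientation: [-1.572, 0.001, -1.233]
ft_force: [-2.0, 4.3, -1.7]
grip_width: 19.8
[ 519.58922212 -201.6754182   119.50210696] [-3.01602148  3.81000459 -2.29320828] [ 1.66378381  0.96003826 -0.03922858] 19.8800227400816
```

View pics/w25.png

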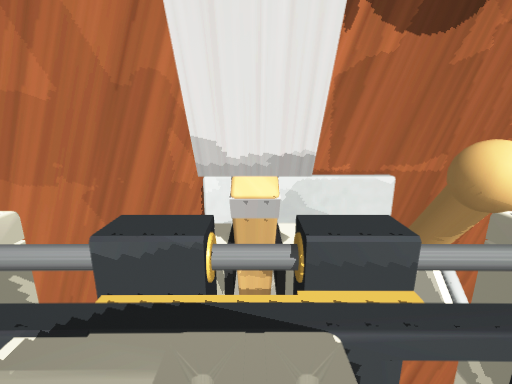

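View pics/z25s.png

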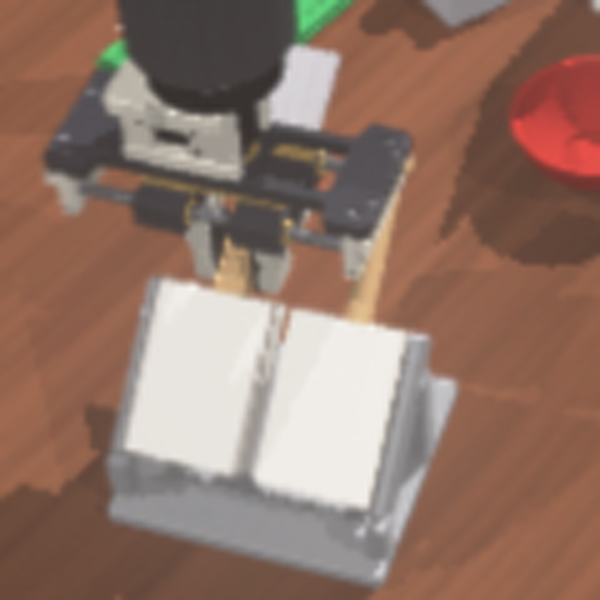

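```bash
python3 -m inch '[0,0,0,0,0,0,0,0,0,0,0,0,0,0,0,0,0,0,0,0,0,0,0,0,0,0,0,0,0,0,0,0]' 32
python3 - <<'E'
from h import *
from cell import r
d=snap(r,'wrist','w26');snap(r,'scene','s26');o=r.get_obs();print(o['ee_pos'],o['ft_force'],o['moment'],o['grip_width'])
E
```

```text
time: 30.35
ee_pos: [520.4, -201.8, 119.8]
orientation: [-1.571, -0.0, -1.233]
ft_force: [0.2, 0.1, -0.4]
grip_width: 31.7
[ 520.40818527 -201.72168972  119.82264761] [-0.38495849 -0.39307056 -0.19872506] [-0.02981062 -0.11640032 -0.00696576] 32.15546348218292
```

View pics/w26.png

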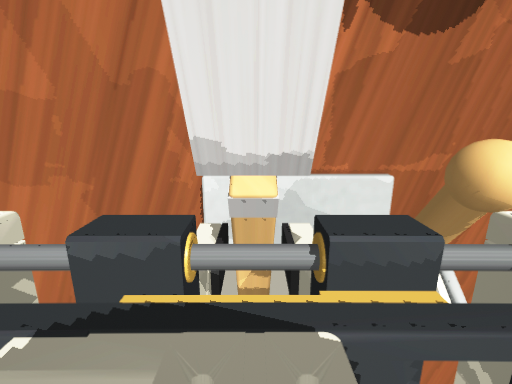

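```bash
python3 -m inch '[0,-0.2,0,0,0,-0.6,0,0,0,-1.2,0,0,0,-2,0,0,0,-3,0,0,0,-4,0,0,0,-5,0,0,0,-5.6,0,0]'
python3 -m inch '[0.2,-0.1,0,0,0.8,-0.2,0,0,1.6,-0.3,0,0,2.4,-0.3,0,0,3,-0.3,0,0,3,-0.3,0,0,3,-0.3,0,0,3,-0.3,0,0]'
python3 - <<'E'
from h import *
from cell import r
d=snap(r,'wrist','w27');snap(r,'scene','s27');snap(r,'top','t27');o=r.get_obs();print(o['ee_pos'],o['orientation'],o['ft_force'],o['joint_pos'])
a=load('s27')['image'][180:300,150:270];cv2.imwrite('pics/z27s.png',cv2.resize(a,None,fx=5,fy=5,interpolation=cv2.INTER_CUBIC)[:,:,::-1])
E
```

```text
time: 31.25
ee_pos: [521.0, -202.0, 263.1]
orientation: [-1.568, -0.002, -1.233]
ft_force: [1.4, -0.4, -0.1]
grip_width: 32.1
time: 32.05
ee_pos: [544.9, -272.4, 266.9]
orientation: [-1.571, 0.0, -1.233]
ft_force: [0.5, 1.2, -0.4]
grip_width: 32.0
[ 545.13443471 -272.04236968  267.48587747] [-1.57057866e+00 -3.90310179e-05 -1.23249195e+00] [-0.31193394  0.35339769  0.26138718] [-1.42654387e-01  2.41659149e-01 -1.16186707e-01 -7.05728940e-05
 -1.21273944e+00 -2.66060916e+00]
```

View pics/w27.png

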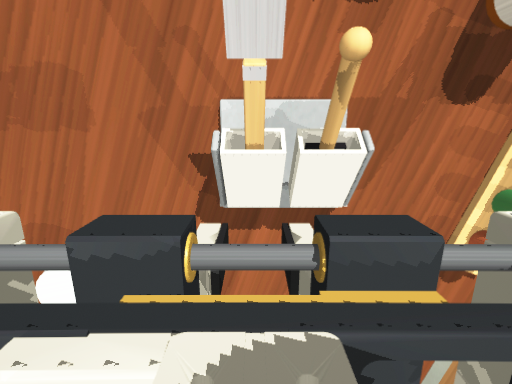

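View pics/z27s.png

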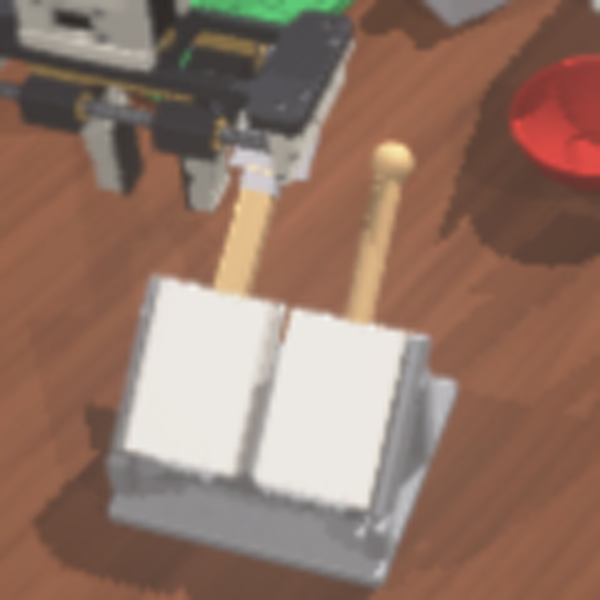

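Run:
```python
from h import *
for n,(a,b,c,d),k in [('w27',(0,150,200,400),4),('w26',(150,215,170,330),5)]:
    im=load(n)['image'][a:b,c:d];cv2.imwrite('pics/zz_%s.png'%n,cv2.resize(im,None,fx=k,fy=k,interpolation=cv2.INTER_CUBIC)[:,:,::-1])
```

```text
(no output)
```

View pics/zz_w27.png

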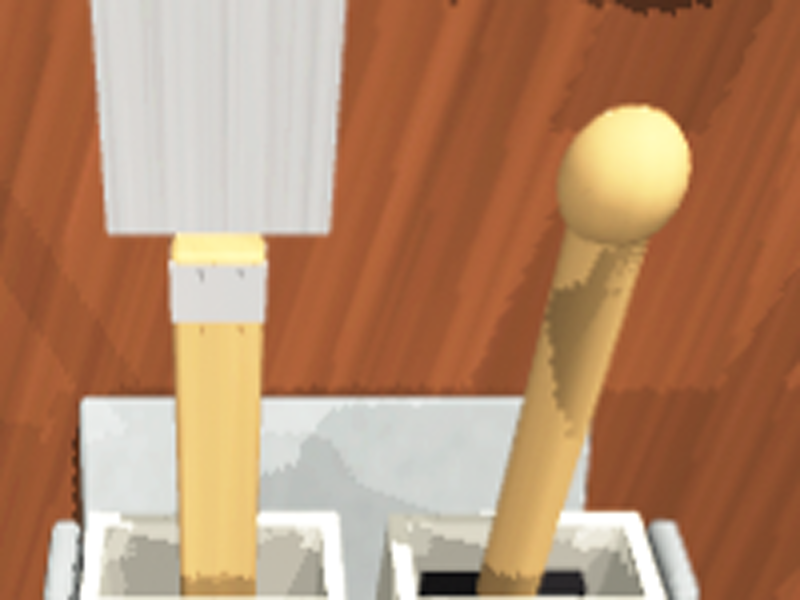

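View pics/zz_w26.png

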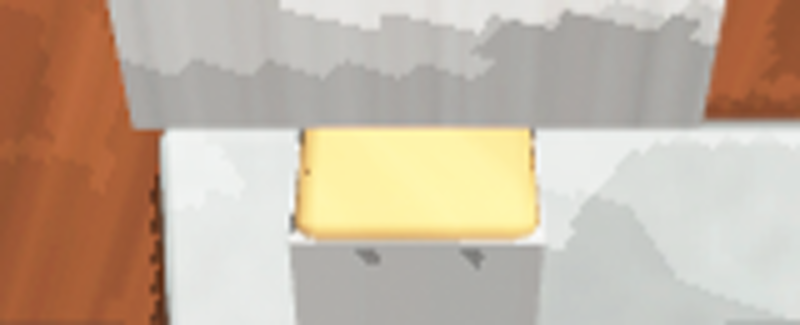

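Run:
```python
from h import *
L=np.array([-.3256,.9455,0]);P0=np.array([558.18,-312.69,0]);N=np.array([.9455,.3256,0])
def rep(n,P,e):
    h=-18.1+L@(P-P0);l=N@(P-P0)
    print(n,np.round(P,1),'h %.1f lat %.1f z %.1f'%(h,l,P[2]),[ 'Oz%d x %.1f z %.1f'%(O,.643*h-.766*(P[2]-O),.766*h+.643*(P[2]-O)) for O in (41,45)],np.round(e,1))
a=lambda u,v:Z('w27',u,v,x0=200,y0=0,k=4)
b=lambda u,v:Z('w26',u,v,x0=170,y0=150,k=5)
for n,p,q in [('shL',(107,233),(131,128)),('shR',(331,233),(704,126)),('eL',(170,263),(291,243)),('eR',(266,263),(543,243))]:
    rep(n,*tri([a(*p),b(*q)]))
rep('ball',*tri([a(624,173),(load('w26'),491,175.5)]))
rep('ball0',np.array([578.1,-128.9,160.8]),[0])
```

```text
shL [ 482.9 -167.   136.4] h 144.2 lat -23.7 z 136.4 ['Oz41 x 19.7 z 171.8', 'Oz45 x 22.7 z 169.2'] [0.1 0.1]
shR [ 528.3 -150.9  135.8] h 144.6 lat 24.4 z 135.8 ['Oz41 x 20.4 z 171.7', 'Oz45 x 23.4 z 169.1'] [0. 0.]
eL [ 498.6 -169.4  145.3] h 136.8 lat -9.7 z 145.3 ['Oz41 x 8.0 z 171.8', 'Oz45 x 11.1 z 169.3'] [0.1 0.1]
eR [ 517.4 -162.8  145.4] h 136.9 lat 10.2 z 145.4 ['Oz41 x 8.1 z 172.0', 'Oz45 x 11.1 z 169.4'] [0. 0.]
ball [ 576.7 -128.9  162.3] h 149.7 lat 77.4 z 162.3 ['Oz41 x 3.4 z 192.6', 'Oz45 x 6.4 z 190.1'] [0.2 0.2]
ball0 [ 578.1 -128.9  160.8] h 149.2 lat 78.7 z 160.8 ['Oz41 x 4.2 z 191.3', 'Oz45 x 7.2 z 188.7'] [0]
```

Run:
```python
from h import *
a=load('s27')['image'][80:240,190:360];cv2.imwrite('pics/z27c.png',cv2.resize(a,None,fx=3.7,fy=3.7,interpolation=cv2.INTER_CUBIC)[:,:,::-1])
```

View pics/z27c.png

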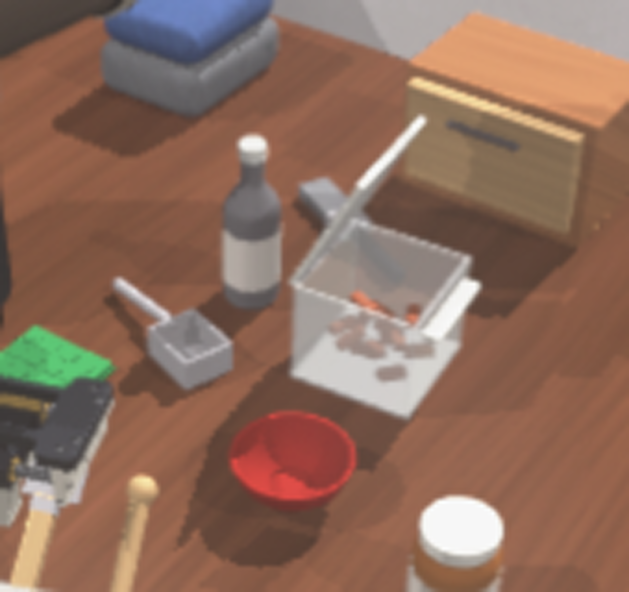

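View pics/t27.png

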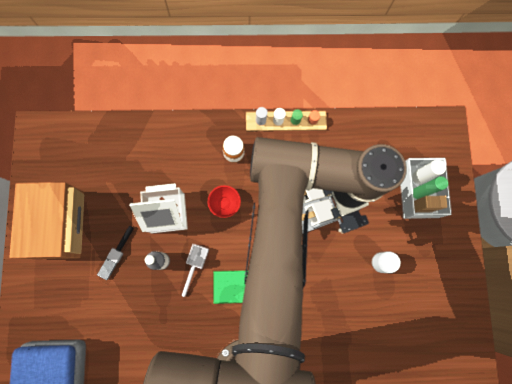

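Run:
```python
from h import *
d=load('s27');H=np.array([489.4,271,115.]);f=np.array([.9956,.094,0]);g=np.array([-.094,.9956,0])
for th in (.6,.785,.9,1.0,1.1):
    print(th,[np.round((proj(d,H+g*l+152*(f*np.cos(th)+np.array([0,0,np.sin(th)])))-[190,80])*3.7).tolist() for l in(-67,67)])
```

```text
0.6 [[416.0, 254.0], [474.0, 182.0]]
0.785 [[400.0, 228.0], [459.0, 157.0]]
0.9 [[387.0, 213.0], [448.0, 143.0]]
1.0 [[375.0, 201.0], [437.0, 132.0]]
1.1 [[362.0, 189.0], [425.0, 121.0]]
```

Run:
```python
from cell import r
o=r.get_obs();print(o['time'],o['ft_force'],o['grip_width']);print(r.sign_off())
```

```text
32.2 [-0.31193394  0.35339769  0.26138718] 32.0477241697683
the job is handed in; nothing more can be done
None
```

I levered the lid open with the scraper, put the scraper back in its own well handle down, let go, and handed the job in at 32.2 s. No verdict was reported.

**How it went:**
- I gripped the scraper by its handle and slipped the blade under the lip. The lip turned out to be on the canister's far side from the robot; at first I took the hinge side for the front and had to move round.
- I raised the lid along its arc, with the robot staying clear of the canister.
- I turned the scraper in the grip by pressing its blade on the crock's upper edge, then pushed the handle into the well and released it.

**Last checks:**
- **Lid:** it stands still at about 1.08 rad in the scene picture, against the 0.6 rad required.
- **Scraper:** seen from two wrist views, the handle's blade end is 169–172 mm up the well, so the butt is about 1–3 mm from the bottom. The blade edge works out at roughly 247 mm along the well. It leans about 8° off the well's axis, tipped over the mouth's lower edge.
- **Hand brush:** the ball's position differs by about 2 mm from the first measurement, which is within measuring error.
- **Bystanders:** bowl, scoop, shampoo, jar, tin and flat brush look unmoved in the last pictures; I did not measure them.
- **Robot:** the gripper is open and clear, with wrist force near 0.5 N.

**Disagreements:**
- The height of the crock's upper edge came out anywhere from 113 to 126 mm depending on the view. I used a middle value, and the handle entered without jamming.
- The handle slipped about 3–4 mm in the grip while I turned the scraper. I measured this and allowed for it.

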